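# Unload, spray and re-clamp a two-part plaster mould

### The job

Get the two-part plaster mould ready for the next pour: first stand every small vase cast that is in the clamping jig upright on the ware board, then take the spray wand and hold it steady for about two seconds with its nozzle pointing at the middle of the back half's cavity face, a hand's breadth away (about 12 cm), to coat it with release agent, and lay the wand back in its rest. Then stand the loose front half (already coated) in the jig between the cams and the back half, cavities facing and ends in line, and quarter-turn both cam levers outwards until they are fully over and the halves are drawn tight together. Leave the other things on the bench where they are.

Things in the scene. Friction and masses are not known exactly. Their poses are not given: they have to be found in the camera images.
- jig: Plywood clamping jig fixed on the bench: base board 18 mm thick (its top is the bed), spanning x -195..105, y -135..135 mm in its frame. Origin: on the bench top, straight below the middle of the back half's cavity face; +x towards the fence (away from the robot), +y left. The front half belongs at x -50..0 mm, standing on the bed. The cams pivot at x -93.2, y +70 and -70 mm.
- back_face (a point): Middle of the cavity face of the back mould half, 68 mm above the bench: the spray target. Axes as jig; the face looks along -x. The half, white plaster, is screwed to the fence: x 0..50, y -100..100 mm from this face, 18..118 mm above the bench, with a wooden batten on top (x 25..47, y -70..70 mm, up to 154 mm).
- front_half: Loose front half of the mould, white plaster, 50 mm thick (x), 200 wide (y), 100 high, 0.64 to 0.92 kg, standing upright at the right. Origin: centre of its underside; +x out of its cavity face, which looks away from the robot (within 0.35 rad). On top a wooden batten to grasp, 22 mm thick (x -22..0), 140 long (y -70..70), z 100..136 mm.
- front_face (a point): Middle of the front half's cavity face: (25, 0, 50) mm in its frame, same axes. When the mould is shut it meets back_face.
- cam_left (a joint): Left eccentric cam: wooden disc, radius 30 mm, 14 mm off-centre, with a lever, on a vertical bolt. 0 = open, lever pointing to jig -x; closes by swinging its end to the left to 1.57, lever along jig +y. Stops -0.35, 1.62; starts -0.2 to 0.2. The disc reaches 30 + 14 sin(angle) mm from the bolt towards the back half: 63 mm free at 0, 49.2 at 1.57, so it pushes the front half home.
- cam_right (a joint): Right cam, the mirror image: closes by swinging its lever end to the right, to 1.57 rad where the lever points along jig -y. Both stay where they are left (stiff bolt: a few newtons at the lever, some more when tight).
- cam_left_grip (a point): On the left lever's centre line, 80 mm from its pivot, 54 mm above the bench. The lever is 20 mm thick, its upright sides from 43 to 65 mm above the bench, and it ends 105 mm from the pivot.
- cam_right_grip (a point): The same on the right lever.
- cam_left_pivot (a point): On the left cam's turning axis, 54 mm above the bench.
- cam_right_pivot (a point): On the right cam's turning axis, 54 mm above the bench.
- cast1: Small plaster vase cast, 92 mm high, round: body 48 mm across up to 40 mm, neck 25 mm across from 50 to 80 mm, lip 31 mm; 90 g. Origin: centre of its foot, z up. Two or three of the casts are present (an absent one reads None from the start), standing in a row on the jig's bed in front of the back half, about 72 mm apart.
- cast2: As cast1.
- cast3: As cast1.
- ware_board: Plain wooden board, 360 (x) x 170 (y) x 16 mm high, fixed on the bench at the left. Origin: centre of its underside. A squat dish cast stands on its near end around x = -130 mm and stays there; from x -80 to 160 mm the board is free.
- wand: Battery spray wand: grey box-shaped handle x -60..60, 32 mm wide, z 0..36 mm, then a thin steel tube with a cup on top (x 61..95, up to z 70 mm) and a nozzle bent 45 degrees down. Origin: centre of the handle's underside, +x to the nozzle. 220 g. It sprays by itself whenever it is out of its rest.
- nozzle (a point): Mouth of the wand's nozzle, at (128, 0, -2) mm in the wand's frame. Its own +x axis is the spray direction: 45 degrees below the wand's +x axis. It sprays 7 to 19 cm far; aimed at the middle, its wide fan covers the whole face.
- wand_rest: Fixed rest of the wand: plate 150 x 70 x 8 mm with two 12 mm long saddles at x -50 and +50 mm, seats 34 mm above the bench, cheeks 40 mm apart up to 52 mm; the handle is free to grasp between the saddles. Origin: centre of its underside; a wand in place has the same axes, its origin 34 mm above this one.
- mixing_bowl: Bystander: black rubber mixing bowl, 130 mm across, 60 mm high, between the robot and the jig. Origin: centre of its underside.
- brush: Bystander: brush lying on the bench near the robot, 180 mm long.
- scraper: Bystander: scraper lying between the robot and the front half, 200 mm long.
- jar: Bystander: jar 60 mm across, 85 mm high, right of the jig.
- tin: Bystander: tin 76 mm across, 95 mm high, behind the front half.
- dish_cast: Bystander: squat plaster dish cast, 68 mm across, 30 mm high, on the near end of the ware board.

How it is judged:
On the way, in this order (a step that is already met when the one before it is completed fails the run):
1. every cast stands upright on the ware board, let go (x of cast1 in the frame of ware_board between -0.175 and 0.175 m and y of cast1 in the frame of ware_board between -0.08 and 0.08 m and z of cast1 in the frame of ware_board between 0.01 and 0.022 m and angle between each of cast1, cast2, cast3's own z axis and vertical below 0.15 rad and contact force between the fingers and cast1 below 0.2 N and x of cast2 in the frame of ware_board between -0.175 and 0.175 m and y of cast2 in the frame of ware_board between -0.08 and 0.08 m and z of cast2 in the frame of ware_board between 0.01 and 0.022 m and contact force between the fingers and cast2 below 0.2 N and x of cast3 in the frame of ware_board between -0.175 and 0.175 m and y of cast3 in the frame of ware_board between -0.08 and 0.08 m and z of cast3 in the frame of ware_board between 0.01 and 0.022 m and contact force between the fingers and cast3 below 0.2 N), for 0.2 s.
2. the nozzle, 7 to 19 cm from the middle of the back half's face and in front of it, points within 25 mm of that middle and is held steady for 1.5 s (x of back_face in the frame of nozzle between 0.07 and 0.19 m and y of back_face in the frame of nozzle between -0.025 and 0.025 m and z of back_face in the frame of nozzle between -0.025 and 0.025 m and x of nozzle in the frame of back_face below -0.05 m and linear speed of wand below 0.03 m/s), for 1.5 s.
3. the front half stands on the bed in the bay, facing the back half, at most 16 mm from it and within 8 mm of in line (x of front_face in the frame of back_face between -0.016 and 0.002 m and y of front_face in the frame of back_face between -0.008 and 0.008 m and z of front_face in the frame of back_face between -0.004 and 0.004 m), for 0.2 s.
At the end, for the whole second after the job is handed in: All casts stand upright on the ware board; the front half stands on the bed with its face within 1.8 mm of the back half's, in line within 6 mm; both cams are past 1.35 rad and press on the front half; the wand lies level in its rest; everything is released and still (all of step 1 and x of front_face in the frame of back_face between -0.0018 and 0.002 m and y of front_face in the frame of back_face between -0.006 and 0.006 m and z of front_face in the frame of back_face between -0.004 and 0.004 m and angle between the x axis of front_half and the x axis of jig, either way round below 0.03 rad and value of joint each of cam_left, cam_right above 1.35 rad and contact force between each of cam_left, cam_right and front_half above 1 N and x of wand in the frame of wand_rest between -0.03 and 0.03 m and y of wand in the frame of wand_rest between -0.008 and 0.008 m and z of wand in the frame of wand_rest between 0.029 and 0.039 m and angle between wand's own z axis and vertical below 0.12 rad and linear speed of each of cast1, cast2, cast3, wand, front_half below 0.02 m/s); the robot touches nothing.
It fails at once if one of the other things on the bench (bowl, brush, scraper, jar, tin) is moved by more than 3 cm, or the dish cast on the ware board by more than 5 cm (distance of any of mixing_bowl, brush, scraper, jar, tin from where it was at the start of the episode above 0.03 m or distance of dish_cast from where it was at the start of the episode above 0.05 m).
Of cast1, cast2, cast3 only 2 to 3 are there at a start; the rules pass over those that are not, and their reading is None.
At some moment in a run one of cast1, cast2, cast3 may be knocked a few centimetres aside while the robot is not near it.
Once in a run the grip may slacken for a moment while it holds something.
It also fails if it takes over 210 s, if anything falls off the work surface, if the arm or the gripper's body presses on something with over 40 N, if the wrist force passes 120 N, or if a joint passes its speed limit or range.

### The arm

A 7-joint arm with a two-finger parallel gripper is mounted at the origin on the work surface. World frame = base frame: x ahead of the robot, y to its left, z up, the work surface at z = 0. Lengths are in m, angles in rad, forces in N, time in s.
With the tool pointing down it reaches from about 0.4 to 0.85 m from the base axis. Payload 4.5 kg.
Tool frame: the origin (TCP) lies between the finger pads; the fingertips stand 11 mm ahead of it and the grasp point (between the pads) lies 8 mm behind it (r.tip_reach is the distance from the TCP to the fingertips, in m); x points along the fingers, y is the direction in which the jaws open and shut, and the axes are right-handed (so a half turn about x gives the same grasp; the last joint's range is limited). The gripper opens to 88 mm and grips with 3 to 60 N. Pads are 18 mm wide; open, the fingers measure 123 mm over their backs; the gripper's body (75 mm by 187 mm) begins 45 mm behind the grasp point.
Start: joints at [-1.104, 0.689, -0.195, 1.565, 0.157, 0.902, -0.215], TCP at [0.262, 0.567, 0.25] pointing down, gripper open.
Joint ranges: [-3.01, 3.01], [-0.46, 2.08], [-1.47, 1.51], [0.13, 2.56], [-1, 4.14], [0.04, 2.09], [-2.66, 2.66]. Speed limits (rad/s): [2.57, 2.57, 3.14, 3.14, 3.14, 3.14, 3.14].

### API

Orientations are given as a unit quaternion [x, y, z, w].
In Python, from plant import r gives the robot as it stands.
- The arm moves only by the tool drive_tool, never from a script. Its argument "deltas" is a list of rows, each a list of 3 entries, a list of its own where there are three numbers: the turn, a rotation vector about the tool's x, y, z in degrees, then the shift along the tool's x, y, z in cm, then the finger opening in cm, from 0 to 8.81. A call has 1 to 12 rows; each row shifts and turns the commanded pose from where the row before left it, along the tool's axes as they then stand; what a row does not reach is not made up. A row lasts 1/12 s, in which the tool goes at most 41.7 mm and 7.16 degrees, less where a joint would pass 70% of its speed; a pose out of reach is approached as far as the arm can. A call is refused whole if a number of a shift passes 4.17 or a number of a turn 7.16, either way. A call with a gripper value outside its range is refused whole. The fingers move at their own pace and stop on an object; "force" is the grip in N (left out, the last holds). Time passes only in rows, so rows that do not move let the fingers close. It gives the time, the measured TCP pose, the force and the opening at its end, in the units of the state.
- r.get_state(): the state, without advancing time (a new reading comes with each control period).
- r.snapshot(name): name is "side" or "top"; returns a dict with "color" (400x640x3 uint8, red, green, blue), "fov_y" (degrees; the focal length in pixels is half the picture's height over the tangent of half this angle, whatever the lens; pixels are square), "cx", "cy" (the principal point, pixels), "extrinsics" (4x4, takes a point from world to camera coordinates). Camera axes: x right, y up, looking along -z (the intrinsics and any distortion apply to the point x, -y, -z); pixel columns grow to the right and rows downward; lengths in m; the calibration is good to about 2 mm. A picture is of the moment at which its call begins. There is no depth.
- r.finish_job(): hands the job in, once; it reports no verdict.
The state is a dict: "clock": time; "q": joint angles; "qd": joint speeds; "joint_torque": joint torques, N m; "tool_pos": TCP position; "eef_rot": TCP orientation; "contact_force": force on the tool from outside, world axes, zero at the start; "moment": the same for the moment, N m; "opening": opening from 0.0 (shut) to 1.0 (fully open).
Only numpy, scipy, OpenCV 4.12 (cv2) and the standard library are available. Lean on these libraries where they do the work, as an engineer would, in place of code of your own. Each camera call takes 0.05 s, during which the arm holds its last target. There are 200 camera calls.

## Working session

There is one attempt and no reset: what is moved stays moved. The work goes in short steps, Python scripts to look and compute and a tool call to move; the robot and the scene stay as the last step left them, time stands still between calls to the robot, and variables do not carry over. Pictures are saved under pics/ and viewed, about 12 in all and at most 16, crops included, and the job is handed in when it is done.

Besides the shell and the picture viewer there is one more tool, called after "Emit:" in YAML: its name, and indented under it one key for each argument. drive_tool: Moves the arm, as the interface text tells. Its arguments: {"type":"object","properties":{"deltas":{"type":"array","items":{"type":"array"}},"force":{"type":"number"}},"required":["deltas"]}

```bash
mkdir -p pics; ls; python3 - <<'E'
from plant import r
import cv2,numpy as np
s=r.get_state();print({k:np.round(v,3).tolist() for k,v in s.items()}, r.tip_reach)
for n in("side","top"):
    d=r.snapshot(n);print(n,d["fov_y"],d["cx"],d["cy"],np.round(d["extrinsics"],4).tolist(),[k for k in d])
    cv2.imwrite(f"pics/{n}0.png",d["color"][:,:,::-1])
E
```

```text
pics
{'clock': 0.0, 'q': [-1.104, 0.69, -0.194, 1.566, 0.157, 0.903, -0.215], 'qd': [0.0, 0.0, -0.002, -0.002, -0.001, -0.0, -0.002], 'joint_torque': [-0.0, -52.757, -1.267, -15.344, -0.053, 0.006, 0.0], 'tool_pos': [0.262, 0.567, 0.249], 'eef_rot': [0.151, 0.691, -0.152, 0.691], 'contact_force': [-0.256, 0.605, 0.151], 'moment': [0.028, 0.055, 0.056], 'opening': 0.999} 0.011
side 57.95036035116346 315.43068607966194 197.79147540050823 [[0.8361, -0.5485, 0.0098, -0.4498], [0.3343, 0.5236, 0.7836, -0.2278], [-0.435, -0.6519, 0.6212, -0.7933], [0.0, 0.0, 0.0, 1.0]] ['color', 'fov_y', 'cx', 'cy', 'extrinsics']
top 55.57788232661196 321.2531073755201 196.6320925771418 [[-0.0089, -0.9999, -0.0102, 0.0074], [0.995, -0.0099, 0.0995, -0.5335], [-0.0996, -0.0092, 0.995, -1.0658], [0.0, 0.0, 0.0, 1.0]] ['color', 'fov_y', 'cx', 'cy', 'extrinsics']
```

View both.

View pics/top0.png

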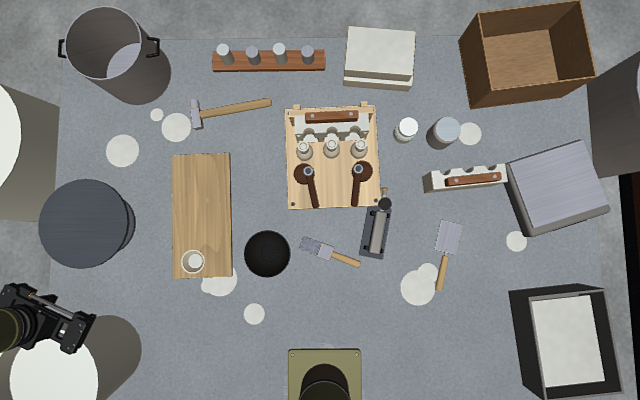

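View pics/side0.png

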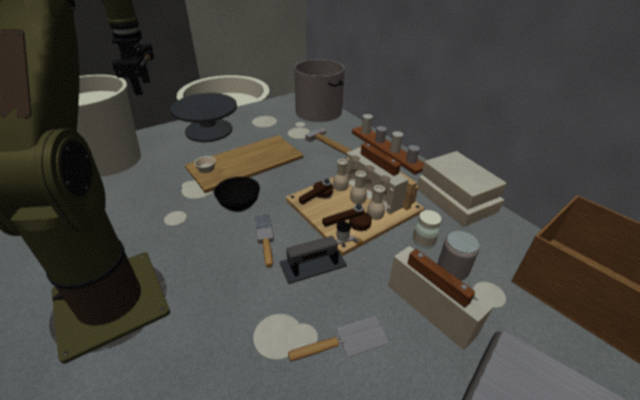

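```bash
cat > h.py <<'E'
import numpy as np,cv2
from plant import r
def snap(n):
    d=r.snapshot(n);f=200/np.tan(np.radians(d["fov_y"]/2));d["f"]=f;return d
def proj(d,P):
    P=np.atleast_2d(P);c=P@d["extrinsics"][:3,:3].T+d["extrinsics"][:3,3]
    return np.c_[d["cx"]+d["f"]*c[:,0]/-c[:,2],d["cy"]-d["f"]*c[:,1]/-c[:,2]]
def unproj(d,uv,z):
    uv=np.atleast_2d(uv).astype(float);R=d["extrinsics"][:3,:3];t=d["extrinsics"][:3,3]
    c=np.c_[(uv[:,0]-d["cx"])/d["f"],-(uv[:,1]-d["cy"])/d["f"],-np.ones(len(uv))]
    w=c@R;o=-R.T@t;s=(np.asarray(z)-o[2])/w[:,2];return o+w*s[:,None]
def crop(d,x0,y0,w,h,k,name):
    im=cv2.resize(d["color"][y0:y0+h,x0:x0+w],None,fx=k,fy=k,interpolation=cv2.INTER_CUBIC)
    for i in range(0,w,20):cv2.putText(im,str(x0+i),(int(i*k),10),0,.35,(255,0,0),1);cv2.line(im,(int(i*k),12),(int(i*k),18),(255,0,0),1)
    for i in range(0,h,20):cv2.putText(im,str(y0+i),(0,int(i*k)+4),0,.35,(255,0,0),1)
    cv2.imwrite(f"pics/{name}.png",im[:,:,::-1])
E
python3 - <<'E'
from h import *
d=snap("top");crop(d,280,95,240,175,3.3,"c1")
e=snap("side");crop(e,270,140,240,180,3.3,"c2")
print(unproj(d,[(173,154),(230,153),(173,278),(232,277)],.016))
print(unproj(d,[(288,107),(380,107),(290,209),(383,207)],.018))
print(proj(d,[[0.262,.567,.25]]),proj(e,[[0.262,.567,.25]]))
E
```

```text
[[0.66543647 0.43890039 0.016     ]
 [0.66655838 0.27028488 0.016     ]
 [0.30523482 0.42806769 0.016     ]
 [0.30672628 0.25915195 0.016     ]]
[[ 0.8033192   0.09893475  0.018     ]
 [ 0.79992197 -0.17424945  0.018     ]
 [ 0.49935271  0.09320345  0.018     ]
 [ 0.50255523 -0.17567536  0.018     ]]
[[ 68.74707408 310.06759023]] [[141.74163126  84.2613791 ]]
```

View pics/c1.png

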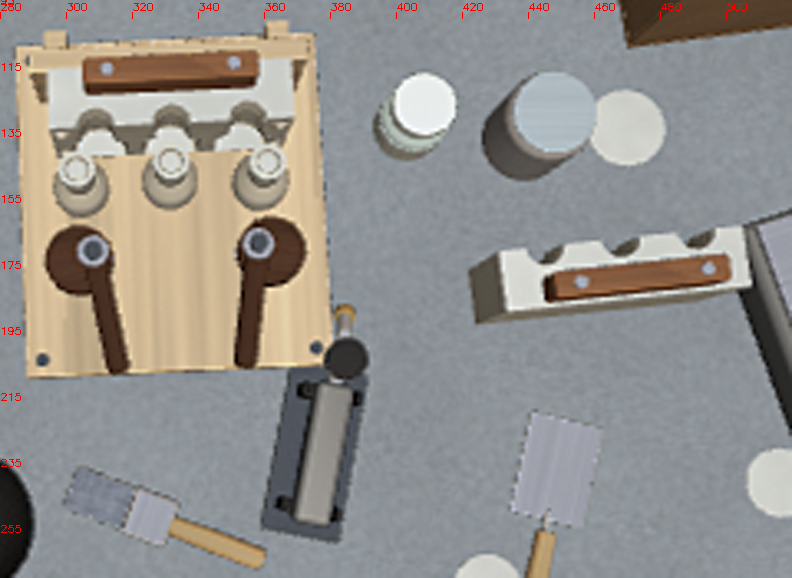

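View pics/c2.png

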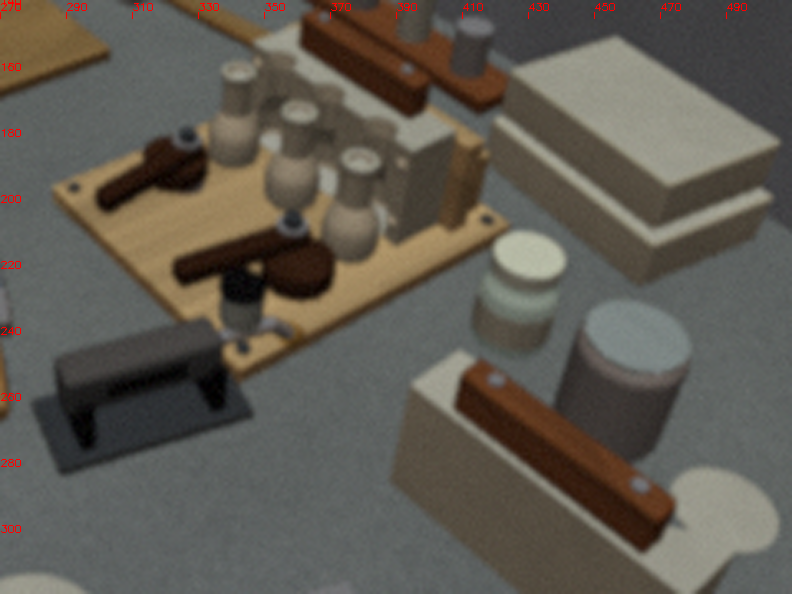

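```bash
cat >> h.py <<'E'
def C(p,x0=280,y0=95,k=3.3): p=np.atleast_2d(p).astype(float);return (p+.5)/k+[x0,y0]-.5
def fit2(model,world):
    m=np.asarray(model,float)[:,:2];w=np.asarray(world)[:,:2];a=m-m.mean(0);b=w-w.mean(0)
    th=np.arctan2((a[:,0]*b[:,1]-a[:,1]*b[:,0]).sum(),(a*b).sum());R=np.array([[np.cos(th),-np.sin(th)],[np.sin(th),np.cos(th)]])
    t=w.mean(0)-R@m.mean(0);return t,th,np.linalg.norm(w-(m@R.T+t),axis=1)*1e3
E
python3 - <<'E'
from h import *
from scipy.spatial.transform import Rotation as Ro
np.set_printoptions(precision=4,suppress=True)
d=snap("top");U=lambda p,z:unproj(d,C(p),z)
m=[[.105,.135],[.105,-.135],[-.195,-.135],[-.195,.135]]
t,th,e=fit2(m,U([(17,47),(313,33),(331,367),(28,378)],.018));print("jig base",t,th,e)
t2,th2,e=fit2([[.047,.07],[.047,-.07],[.025,-.07],[.025,.07]],U([(84,60),(256,50),(258,82),(85,94)],.154));print("jig batten",t2,th2,e)
print("front top",fit2([[.025,.1],[.025,-.1],[-.025,-.1],[-.025,.1]],U([(500,252),(745,227),(751,288),(507,311)],.1)))
print("front batt",fit2([[0,.07],[0,-.07],[-.022,-.07],[-.022,.07]],U([(545,278),(728,255),(731,277),(548,300)],.136)))
print("rest",fit2([[.075,.035],[.075,-.035],[-.075,-.035],[-.075,.035]],U([(291,367),(367,375),(341,542),(262,528)],.008)))
print("wand",fit2([[.06,.016],[.06,-.016],[-.06,-.016],[-.06,.016]],U([(322,388),(352,388),(327,525),(295,520)],.07)))
print("cup",U([(345,358)],.104),"nozzle",U([(344,310)],.035))
R=np.array([[np.cos(th),-np.sin(th)],[np.sin(th),np.cos(th)]])
c=U([(77,168),(171,160),(266,160)],.11);print("casts",c,"jig",(c[:,:2]-t)@R)
b=U([(93,250),(258,242),(118,372),(245,367)],[.075,.075,.065,.065]);print("bolts,ends jig",(b[:,:2]-t)@R)
print("board",fit2([[.18,.085],[.18,-.085],[-.18,.085],[-.18,-.085]],unproj(d,[(173,154),(230,153),(173,278),(232,277)],.016)))
print(Ro.from_quat(r.get_state()["eef_rot"]).as_matrix())
# side view check of casts and front
s=snap("side");print(proj(s,c))
E
```

```text
jig base [ 0.6974 -0.0281] 0.031291361301007216 [1.7374 1.7837 2.3059 2.2   ]
jig batten [ 0.6941 -0.0289] 0.052598802850587725 [3.6238 2.7489 2.8846 3.2208]
front top (array([ 0.5772, -0.3967]), np.float64(0.0866850194838429), array([0.8331, 1.2586, 1.1496, 0.5263]))
front batt (array([ 0.5762, -0.3909]), np.float64(0.1151386970181251), array([3.2195, 3.5489, 3.1276, 3.4504]))
rest (array([ 0.4316, -0.1528]), np.float64(-0.182124752017703), array([4.8121, 0.9043, 2.236 , 2.1947]))
wand (array([ 0.4291, -0.1519]), np.float64(-0.2075208534672772), array([7.1485, 3.4824, 5.0322, 3.5903]))
cup [[ 0.5067 -0.1659  0.104 ]] nozzle [[ 0.554  -0.1769  0.035 ]]
casts [[ 0.664   0.0496  0.11  ]
 [ 0.6698 -0.0273  0.11  ]
 [ 0.6689 -0.1048  0.11  ]] jig [[-0.0309  0.0787]
 [-0.0275  0.0017]
 [-0.0308 -0.0757]]
bolts,ends jig [[-0.0932  0.0695]
 [-0.0922 -0.0691]
 [-0.1959  0.0527]
 [-0.196  -0.0539]]
board (array([0.486 , 0.3491]), np.float64(0.026374480938116816), array([1.7536, 2.138 , 1.9001, 1.584 ]))
[[-0.0002  0.4193  0.9078]
 [-0.0007  0.9078 -0.4193]
 [-1.     -0.0008  0.0001]]
[[342.7911 161.0853]
 [361.0877 173.189 ]
 [379.4609 187.4469]]
```

```bash
cat >> h.py <<'E'
from scipy.spatial.transform import Rotation as Ro
def to(P,psi=.035,frm=None):
    """turn about tool x (deg) and shift (cm, in the turned tool axes x down,y,z) from the present pose"""
    s=r.get_state();M=Ro.from_quat(s["eef_rot"]).as_matrix();p=np.array(s["tool_pos"] if frm is None else frm)
    cur=np.arctan2(-M[0,1],M[1,1]);c,n=np.cos(psi),np.sin(psi);D=np.array(P)-p
    print("turn x %.1f"%-np.degrees(psi-cur),"shift x %.2f y %.2f z %.2f"%tuple(100*np.array([-D[2],-n*D[0]+c*D[1],c*D[0]+n*D[1]])))
def st():
    s=r.get_state();M=Ro.from_quat(s["eef_rot"]).as_matrix()
    print("t %.1f"%s["clock"],"pos",np.round(s["tool_pos"],4),"F",np.round(s["contact_force"],1),"open cm %.2f"%(8.81*s["opening"]),"yaw %.3f"%np.arctan2(-M[0,1],M[1,1]),"down",np.round(M[:,0],3),"q",np.round(s["q"],2))
E
python3 - <<'E'
from h import *
to([.664,.0496,.2]);
b=np.array([.486,.349]);c,s=np.cos(.026),np.sin(.026)
T=[[*(b+[c*x,s*x]),.25] for x in(.13,.05,-.03)]
K=[[.664,.0496,.25],[.6698,-.0273,.25],[.6689,-.1048,.25]]
for i in range(3):
    to(T[i],frm=K[i]); 
    if i<2: to(K[i+1],frm=T[i])
print(T)
E
```

```text
turn x -26.8 shift x 4.95 y -53.14 z 38.36
turn x -26.8 shift x -0.00 y 30.43 z -3.74
turn x -26.8 shift x -0.00 y -38.13 z 4.05
turn x -26.8 shift x -0.00 y 38.21 z -12.05
turn x -26.8 shift x -0.00 y -45.95 z 11.69
turn x -26.8 shift x -0.00 y 46.02 z -19.69
[[np.float64(0.6159560624752309), np.float64(0.3523796191995379), 0.25], [np.float64(0.5359831009520118), np.float64(0.3502998535382838), 0.25], [np.float64(0.45601013942879287), np.float64(0.3482200878770297), 0.25]]
```

Emit:
drive_tool:
  deltas:
    - [[-6.7,0,0],[0,0,0],5]
    - [[-6.7,0,0],[0,0,0],5]
    - [[-6.7,0,0],[0,0,0],5]
    - [[-6.7,0,0],[0,0,0],5]
  force: 12

```text
clock: 0.63
tool_pos: [0.2621, 0.5673, 0.2497]
eef_rot: [-0.014, 0.707, 0.014, 0.707]
contact_force: [0.0, -0.1, -0.0]
opening: 0.724
```

Emit:
drive_tool:
  deltas:
    - [[0,0,0],[0,-2.65,1.92],5]
    - [[0,0,0],[0,-2.65,1.92],5]
    - [[0,0,0],[0,-2.65,1.92],5]
    - [[0,0,0],[0,-2.65,1.92],5]
    - [[0,0,0],[0,-2.65,1.92],5]
    - [[0,0,0],[0,-2.65,1.92],5]
    - [[0,0,0],[0,-2.65,1.92],5]
    - [[0,0,0],[0,-2.65,1.92],5]
    - [[0,0,0],[0,-2.65,1.92],5]
    - [[0,0,0],[0,-2.65,1.92],5]

```text
clock: 1.47
tool_pos: [0.4641, 0.3078, 0.2498]
eef_rot: [-0.012, 0.707, 0.012, 0.707]
contact_force: [0.1, -0.2, -0.8]
opening: 0.569
```

Emit:
drive_tool:
  deltas:
    - [[0,0,0],[0,-2.65,1.92],5]
    - [[0,0,0],[0,-2.65,1.92],5]
    - [[0,0,0],[0,-2.65,1.92],5]
    - [[0,0,0],[0,-2.65,1.92],5]
    - [[0,0,0],[0,-2.65,1.92],5]
    - [[0,0,0],[0,-2.65,1.92],5]
    - [[0,0,0],[0,-2.65,1.92],5]
    - [[0,0,0],[0,-2.65,1.92],5]
    - [[0,0,0],[0,-2.65,1.92],5]
    - [[0,0,0],[0,-2.65,1.92],5]
    - [[0,0,0],[0,0,0],5]
    - [[0,0,0],[0,0,0],5]

```text
clock: 2.47
tool_pos: [0.6652, 0.0483, 0.2491]
eef_rot: [-0.011, 0.707, 0.01, 0.707]
contact_force: [-0.1, 1.0, 0.5]
opening: 0.567
```

```bash
python3 - <<'E'
from h import *
st();to([.664,.0496,.08])
d=snap("top");crop(d,170,100,230,180,3.4,"c3")
E
```

```text
t 2.5 pos [0.6652 0.0483 0.2491] F [-0.1  1.   0.5] open cm 5.00 yaw 0.030 down [-0.    -0.001 -1.   ] q [ 0.05  0.77 -0.39  1.42  0.31  1.02  1.2 ]
turn x -0.3 shift x 16.91 y 0.14 z -0.11
```

View pics/c3.png

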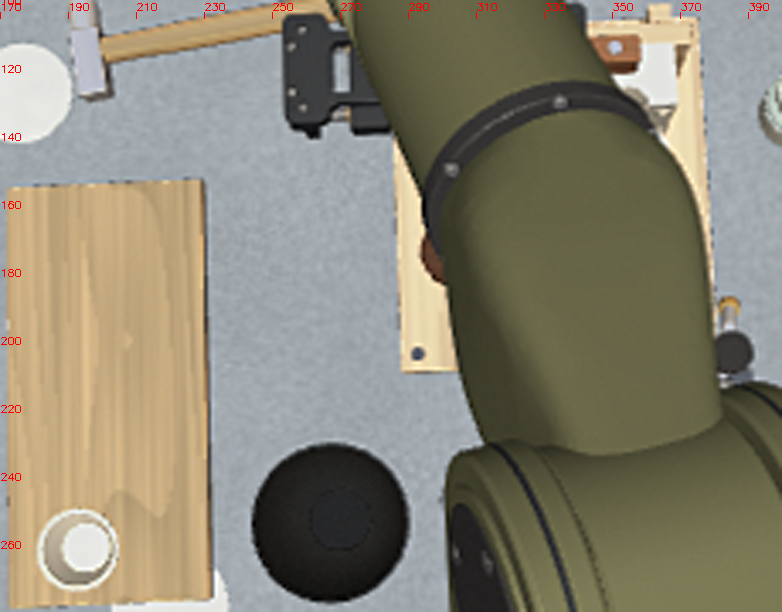

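Emit:
drive_tool:
  deltas:
    - [[0,0,0],[2,0.14,-0.11],5]
    - [[0,0,0],[2,0,0],5]
    - [[0,0,0],[2,0,0],5]
    - [[0,0,0],[2,0,0],5]
    - [[0,0,0],[2,0,0],5]
    - [[0,0,0],[2,0,0],5]
    - [[0,0,0],[2,0,0],5]
    - [[0,0,0],[1.5,0,0],5]
    - [[0,0,0],[1.4,0,0],5]
    - [[0,0,0],[0,0,0],5]
  force: 20

```text
clock: 3.35
tool_pos: [0.6608, 0.054, 0.0781]
eef_rot: [-0.013, 0.709, 0.013, 0.705]
contact_force: [0.0, -1.4, -0.1]
opening: 0.561
```

Emit:
drive_tool:
  deltas:
    - [[0,0,0],[0,0,0],0]
    - [[0,0,0],[0,0,0],0]
    - [[0,0,0],[0,0,0],0]
    - [[0,0,0],[0,0,0],0]
    - [[0,0,0],[0,0,0],0]
    - [[0,0,0],[0,0,0],0]
  force: 20

```text
clock: 3.85
tool_pos: [0.664, 0.0525, 0.0817]
eef_rot: [-0.012, 0.706, 0.012, 0.708]
contact_force: [-1.0, -0.8, 4.2]
opening: 0.278
```

Emit:
drive_tool:
  deltas:
    - [[0,0,0],[-1,0,0],0]
    - [[0,0,0],[-2,0,0],0]
    - [[0,0,0],[-2,0,0],0]
    - [[0,0,0],[-2,0,0],0]
    - [[0,0,0],[-2,0,0],0]
    - [[0,0,0],[-2,0,0],0]
    - [[0,0,0],[-1,1.5,-0.2],0]
    - [[0,0,0],[0,2.5,-0.3],0]
    - [[0,0,0],[0,2.5,-0.3],0]
    - [[0,0,0],[0,2.5,-0.3],0]
    - [[0,0,0],[0,2.5,-0.3],0]
    - [[0,0,0],[0,2.5,-0.3],0]

```text
clock: 4.85
tool_pos: [0.64, 0.1945, 0.2006]
eef_rot: [-0.013, 0.707, 0.013, 0.707]
contact_force: [0.7, 0.6, -1.2]
opening: 0.276
```

Emit:
drive_tool:
  deltas:
    - [[0,0,0],[0,2.5,-0.3],0]
    - [[0,0,0],[0,2.5,-0.3],0]
    - [[0,0,0],[0,2.5,-0.3],0]
    - [[0,0,0],[0,2.5,-0.3],0]
    - [[0,0,0],[0,2.5,-0.3],0]
    - [[0,0,0],[0,2.5,-0.3],0]
    - [[0,0,0],[0,1.4,-0.24],0]
    - [[0,0,0],[0,0,0],0]
    - [[0,0,0],[0,0,0],0]
    - [[0,0,0],[0,0,0],0]

```text
clock: 5.68
tool_pos: [0.6159, 0.3527, 0.2004]
eef_rot: [-0.013, 0.707, 0.011, 0.707]
contact_force: [0.5, -0.8, -1.4]
opening: 0.274
```

```bash
python3 - <<'E'
from h import *
st();to([.616,.352,.079])
d=snap("side");crop(d,90,20,300,220,2.6,"c4")
E
```

```text
t 5.7 pos [0.6159 0.3527 0.2004] F [ 0.5 -0.8 -1.4] open cm 2.41 yaw 0.033 down [ 0.    -0.003 -1.   ] q [-0.43  0.87 -0.33  1.32  0.3   1.    0.79]
turn x -0.1 shift x 12.14 y -0.07 z 0.00
```

View pics/c4.png

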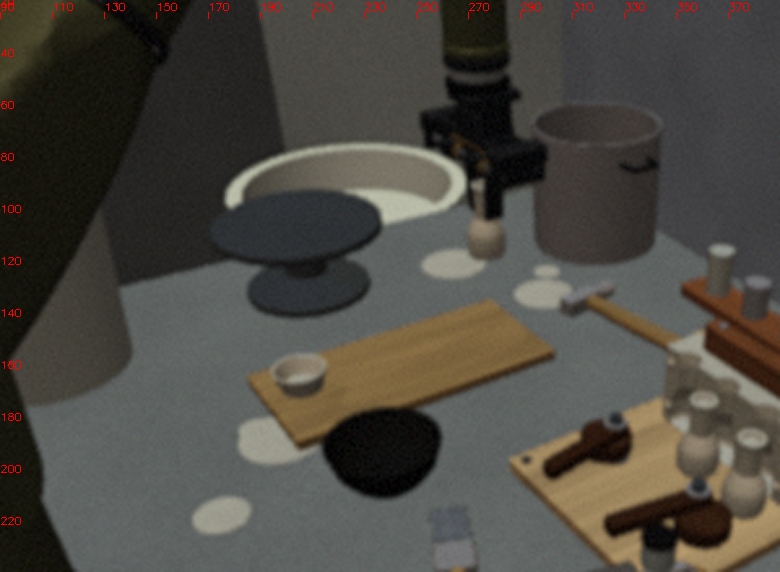

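Emit:
drive_tool:
  deltas:
    - [[0,0,0],[2,-0.07,0],0]
    - [[0,0,0],[2,0,0],0]
    - [[0,0,0],[2,0,0],0]
    - [[0,0,0],[2,0,0],0]
    - [[0,0,0],[2,0,0],0]
    - [[0,0,0],[1,0,0],0]
    - [[0,0,0],[0.6,0,0],0]
    - [[0,0,0],[0.3,0,0],0]
    - [[0,0,0],[0.2,0,0],0]
    - [[0,0,0],[0,0,0],0]
    - [[0,0,0],[0,0,0],0]
    - [[0,0,0],[0,0,0],0]

```text
clock: 6.73
tool_pos: [0.6158, 0.3547, 0.0808]
eef_rot: [-0.012, 0.707, 0.013, 0.707]
contact_force: [0.1, 0.3, -0.7]
opening: 0.279
```

Emit:
drive_tool:
  deltas:
    - [[0,0,0],[0,0,0],5]
    - [[0,0,0],[0,0,0],5]
    - [[0,0,0],[0,0,0],5]
    - [[0,0,0],[0,0,0],5]
    - [[0,0,0],[-1,0,0],5]
    - [[0,0,0],[-2,0,0],5]
    - [[0,0,0],[-2,0,0],5]
    - [[0,0,0],[-2,0,0],5]
    - [[0,0,0],[-2,0,0],5]
    - [[0,0,0],[-2,0,0],5]
    - [[0,0,0],[-1,0,0],5]
    - [[0,0,0],[0,0,0],5]

```text
clock: 7.73
tool_pos: [0.6167, 0.3554, 0.2032]
eef_rot: [-0.011, 0.705, 0.013, 0.709]
contact_force: [-0.1, -0.4, -0.5]
opening: 0.569
```

```bash
python3 - <<'E'
from h import *
st();to([.6698,-.0273,.2])
E
```

```text
t 7.7 pos [0.6167 0.3554 0.2032] F [-0.1 -0.4 -0.5] open cm 5.02 yaw 0.035 down [ 0.005  0.003 -1.   ] q [-0.43  0.87 -0.34  1.31  0.3   1.    0.79]
turn x -0.0 shift x 0.32 y -38.43 z 3.97
```

Emit:
drive_tool:
  deltas:
    - [[0,0,0],[0,-3.2,0.34],5]
    - [[0,0,0],[0,-3.2,0.34],5]
    - [[0,0,0],[0,-3.2,0.34],5]
    - [[0,0,0],[0,-3.2,0.34],5]
    - [[0,0,0],[0,-3.2,0.34],5]
    - [[0,0,0],[0,-3.2,0.34],5]
    - [[0,0,0],[0,-3.2,0.34],5]
    - [[0,0,0],[0,-3.2,0.34],5]
    - [[0,0,0],[0,-3.2,0.34],5]
    - [[0,0,0],[0,-3.2,0.34],5]
    - [[0,0,0],[0,-3.2,0.3],5]
    - [[0,0,0],[0,-3,0.3],5]

```text
clock: 8.73
tool_pos: [0.6679, -0.0283, 0.1984]
eef_rot: [-0.012, 0.708, 0.012, 0.706]
contact_force: [1.0, 0.4, 0.3]
opening: 0.566
```

Emit:
drive_tool:
  deltas:
    - [[0,0,0],[0,0,0],5]
    - [[0,0,0],[0,0,0],5]
    - [[0,0,0],[0,0,0],5]

```text
clock: 8.98
tool_pos: [0.6679, -0.0248, 0.1988]
eef_rot: [-0.012, 0.708, 0.013, 0.706]
contact_force: [-0.1, 0.4, 0.4]
opening: 0.567
```

```bash
python3 - <<'E'
from h import *
st();to([.6698,-.0273,.08])
d=snap("side");a=d["color"][90:270,180:460];crop(d,180,90,280,180,2.8,"c5")
E
```

```text
t 9.0 pos [ 0.6679 -0.0248  0.1988] F [-0.1  0.4  0.4] open cm 5.00 yaw 0.036 down [-0.002  0.002 -1.   ] q [ 0.16  0.82 -0.38  1.46  0.35  0.92  1.29]
turn x 0.0 shift x 11.88 y -0.25 z 0.18
```

View pics/c5.png

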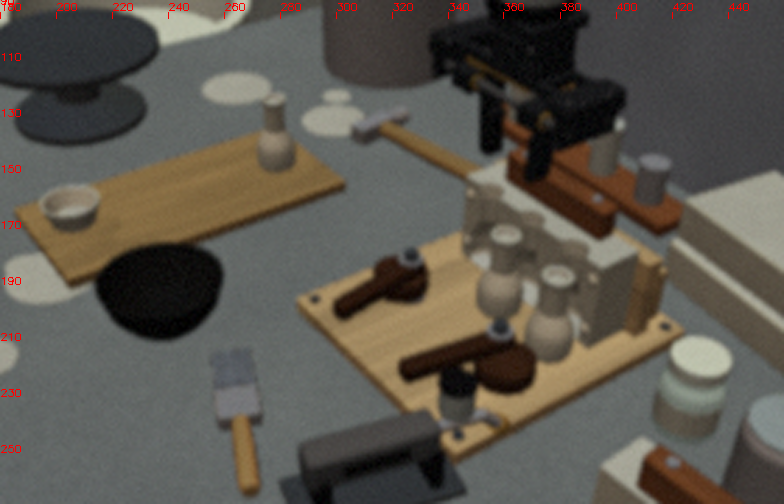

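Emit:
drive_tool:
  deltas:
    - [[0,0,0],[2,0,0.1],5]
    - [[0,0,0],[2,0,0],5]
    - [[0,0,0],[2,0,0],5]
    - [[0,0,0],[2,0,0],5]
    - [[0,0,0],[2,0,0],5]
    - [[0,0,0],[1.9,0,0],5]
    - [[0,0,0],[0,0,0],5]
    - [[0,0,0],[0,0,0],0]
    - [[0,0,0],[0,0,0],0]
    - [[0,0,0],[0,0,0],0]
    - [[0,0,0],[0,0,0],0]
    - [[0,0,0],[0,0,0],0]

```text
clock: 10.03
tool_pos: [0.6705, -0.0258, 0.0821]
eef_rot: [-0.012, 0.706, 0.012, 0.708]
contact_force: [-0.2, -0.2, 3.4]
opening: 0.274
```

Emit:
drive_tool:
  deltas:
    - [[0,0,0],[0,0,0],0]
    - [[0,0,0],[-1,0,0],0]
    - [[0,0,0],[-2,0,0],0]
    - [[0,0,0],[-2,0,0],0]
    - [[0,0,0],[-2,0,0],0]
    - [[0,0,0],[-2,0,0],0]
    - [[0,0,0],[-2,0,0],0]
    - [[0,0,0],[-1,1,-0.4],0]
    - [[0,0,0],[0,2.2,-0.7],0]
    - [[0,0,0],[0,2.5,-0.8],0]
    - [[0,0,0],[0,2.5,-0.8],0]
    - [[0,0,0],[0,2.5,-0.8],0]

```text
clock: 11.03
tool_pos: [0.6294, 0.0814, 0.2007]
eef_rot: [-0.012, 0.707, 0.013, 0.707]
contact_force: [1.3, 0.3, -0.4]
opening: 0.275
```

Emit:
drive_tool:
  deltas:
    - [[0,0,0],[0,2.5,-0.8],0]
    - [[0,0,0],[0,2.5,-0.8],0]
    - [[0,0,0],[0,2.5,-0.8],0]
    - [[0,0,0],[0,2.5,-0.8],0]
    - [[0,0,0],[0,2.5,-0.8],0]
    - [[0,0,0],[0,2.5,-0.8],0]
    - [[0,0,0],[0,2.5,-0.8],0]
    - [[0,0,0],[0,2.5,-0.8],0]
    - [[0,0,0],[0,2.5,-0.8],0]
    - [[0,0,0],[0,2.5,-0.8],0]
    - [[0,0,0],[0,2.3,-0.5],0]
    - [[0,0,0],[0,0,0],0]

```text
clock: 12.03
tool_pos: [0.5318, 0.3572, 0.201]
eef_rot: [-0.013, 0.708, 0.018, 0.706]
contact_force: [-0.7, 2.7, -1.2]
opening: 0.279
```

```bash
python3 - <<'E'
from h import *
st();to([.536,.350,.079])
E
```

```text
t 12.0 pos [0.5318 0.3572 0.201 ] F [-0.7  2.7 -1.2] open cm 2.46 yaw 0.044 down [-0.003  0.006 -1.   ] q [-0.48  0.78 -0.34  1.56  0.3   0.85  0.69]
turn x 0.5 shift x 12.20 y -0.74 z 0.40
```

Emit:
drive_tool:
  deltas:
    - [[0,0,0],[2,0,0],0]
    - [[0,0,0],[2,0,0],0]
    - [[0,0,0],[2,0,0],0]
    - [[0,0,0],[2,0,0],0]
    - [[0,0,0],[2,0,0],0]
    - [[0,0,0],[1,0,0],0]
    - [[0,0,0],[0.6,0,0],0]
    - [[0,0,0],[0.3,0,0],0]
    - [[0,0,0],[0.2,0,0],0]
    - [[0,0,0],[0,0,0],0]
    - [[0,0,0],[0,0,0],0]
    - [[0,0,0],[0,0,0],0]

```text
clock: 13.03
tool_pos: [0.5369, 0.3499, 0.0806]
eef_rot: [-0.012, 0.707, 0.013, 0.707]
contact_force: [0.5, 0.3, -1.1]
opening: 0.276
```

Emit:
drive_tool:
  deltas:
    - [[0,0,0],[0,0,0],5]
    - [[0,0,0],[0,0,0],5]
    - [[0,0,0],[0,0,0],5]
    - [[0,0,0],[0,0,0],5]
    - [[0,0,0],[-1,0,0],5]
    - [[0,0,0],[-2,0,0],5]
    - [[0,0,0],[-2,0,0],5]
    - [[0,0,0],[-2,0,0],5]
    - [[0,0,0],[-2,0,0],5]
    - [[0,0,0],[-2,0,0],5]
    - [[0,0,0],[-1,0,0],5]
    - [[0,0,0],[0,0,0],5]

```text
clock: 14.03
tool_pos: [0.5376, 0.3506, 0.2028]
eef_rot: [-0.011, 0.705, 0.013, 0.709]
contact_force: [0.0, -0.8, -0.2]
opening: 0.565
```

```bash
python3 - <<'E'
from h import *
st();to([.6689,-.1048,.2])
E
```

```text
t 14.0 pos [0.5376 0.3506 0.2028] F [ 0.  -0.8 -0.2] open cm 4.97 yaw 0.035 down [ 0.004  0.003 -1.   ] q [-0.47  0.78 -0.33  1.56  0.31  0.85  0.69]
turn x -0.0 shift x 0.28 y -45.98 z 11.52
```

Emit:
drive_tool:
  deltas:
    - [[0,0,0],[0,-3.3,0.83],5]
    - [[0,0,0],[0,-3.3,0.83],5]
    - [[0,0,0],[0,-3.3,0.83],5]
    - [[0,0,0],[0,-3.3,0.83],5]
    - [[0,0,0],[0,-3.3,0.83],5]
    - [[0,0,0],[0,-3.3,0.83],5]
    - [[0,0,0],[0,-3.3,0.83],5]
    - [[0,0,0],[0,-3.3,0.83],5]
    - [[0,0,0],[0,-3.3,0.83],5]
    - [[0,0,0],[0,-3.3,0.83],5]
    - [[0,0,0],[0,-3.3,0.83],5]
    - [[0,0,0],[0,-3.3,0.83],5]

```text
clock: 15.03
tool_pos: [0.6493, -0.0445, 0.1984]
eef_rot: [-0.012, 0.708, 0.012, 0.706]
contact_force: [-0.3, -0.0, 0.7]
opening: 0.569
```

Emit:
drive_tool:
  deltas:
    - [[0,0,0],[0,-3.3,0.83],5]
    - [[0,0,0],[0,-3.1,0.8],5]
    - [[0,0,0],[0,0,0],5]
    - [[0,0,0],[0,0,0],5]
    - [[0,0,0],[0,0,0],5]

```text
clock: 15.45
tool_pos: [0.6676, -0.105, 0.1986]
eef_rot: [-0.012, 0.708, 0.013, 0.706]
contact_force: [-0.3, 1.1, -0.3]
opening: 0.563
```

```bash
python3 - <<'E'
from h import *
st();to([.6689,-.1048,.08])
d=snap("side");crop(d,180,90,280,180,2.8,"c6")
E
```

```text
t 15.4 pos [ 0.6676 -0.105   0.1986] F [-0.3  1.1 -0.3] open cm 4.96 yaw 0.036 down [-0.002  0.002 -1.   ] q [ 0.29  0.84 -0.4   1.44  0.36  0.94  1.4 ]
turn x 0.0 shift x 11.86 y 0.02 z 0.13
```

View pics/c6.png

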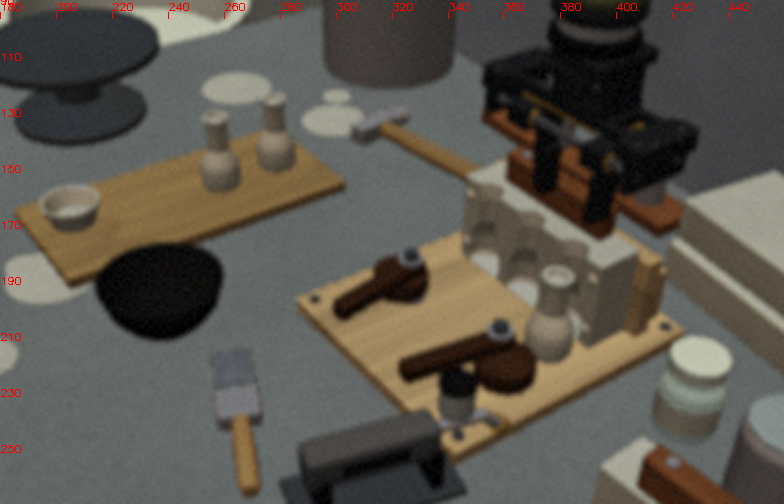

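Emit:
drive_tool:
  deltas:
    - [[0,0,0],[2,0,0.1],5]
    - [[0,0,0],[2,0,0],5]
    - [[0,0,0],[2,0,0],5]
    - [[0,0,0],[2,0,0],5]
    - [[0,0,0],[2,0,0],5]
    - [[0,0,0],[1.9,0,0],5]
    - [[0,0,0],[0,0,0],5]
    - [[0,0,0],[0,0,0],0]
    - [[0,0,0],[0,0,0],0]
    - [[0,0,0],[0,0,0],0]
    - [[0,0,0],[0,0,0],0]
    - [[0,0,0],[0,0,0],0]

```text
clock: 16.5
tool_pos: [0.6702, -0.1058, 0.0821]
eef_rot: [-0.012, 0.706, 0.012, 0.708]
contact_force: [-0.5, 0.5, 3.5]
opening: 0.278
```

Emit:
drive_tool:
  deltas:
    - [[0,0,0],[0,0,0],0]
    - [[0,0,0],[-1,0,0],0]
    - [[0,0,0],[-2,0,0],0]
    - [[0,0,0],[-2,0,0],0]
    - [[0,0,0],[-2,0,0],0]
    - [[0,0,0],[-2,0,0],0]
    - [[0,0,0],[-2,0,0],0]
    - [[0,0,0],[-1,1,-0.5],0]
    - [[0,0,0],[0,2.5,-1.1],0]
    - [[0,0,0],[0,2.5,-1.1],0]
    - [[0,0,0],[0,2.5,-1.1],0]
    - [[0,0,0],[0,2.5,-1.1],0]

```text
clock: 17.5
tool_pos: [0.6148, 0.0037, 0.2007]
eef_rot: [-0.012, 0.707, 0.013, 0.707]
contact_force: [0.2, 0.7, -1.3]
opening: 0.278
```

Emit:
drive_tool:
  deltas:
    - [[0,0,0],[0,2.5,-1.1],0]
    - [[0,0,0],[0,2.5,-1.1],0]
    - [[0,0,0],[0,2.5,-1.1],0]
    - [[0,0,0],[0,2.5,-1.1],0]
    - [[0,0,0],[0,2.5,-1.1],0]
    - [[0,0,0],[0,2.5,-1.1],0]
    - [[0,0,0],[0,2.5,-1.1],0]
    - [[0,0,0],[0,2.5,-1.1],0]
    - [[0,0,0],[0,2.5,-1.1],0]
    - [[0,0,0],[0,2.5,-1.1],0]
    - [[0,0,0],[0,2.5,-1.1],0]
    - [[0,0,0],[0,2.5,-1.1],0]

```text
clock: 18.5
tool_pos: [0.4722, 0.2984, 0.2007]
eef_rot: [-0.013, 0.707, 0.012, 0.707]
contact_force: [0.5, 0.2, -1.9]
opening: 0.279
```

Emit:
drive_tool:
  deltas:
    - [[0,0,0],[0,2.5,-1.1],0]
    - [[0,0,0],[0,2.5,-0.5],0]
    - [[0,0,0],[0,0,0],0]
    - [[0,0,0],[0,0,0],0]
    - [[0,0,0],[0,0,0],0]

```text
clock: 18.92
tool_pos: [0.4559, 0.3458, 0.2005]
eef_rot: [-0.013, 0.707, 0.012, 0.707]
contact_force: [0.7, -0.9, -1.1]
opening: 0.275
```

```bash
python3 - <<'E'
from h import *
st();to([.456,.348,.079])
E
```

```text
t 18.9 pos [0.4559 0.3458 0.2005] F [ 0.7 -0.9 -1.1] open cm 2.42 yaw 0.035 down [-0.001 -0.002 -1.   ] q [-0.54  0.7  -0.32  1.77  0.31  0.72  0.58]
turn x -0.0 shift x 12.15 y 0.22 z 0.02
```

Emit:
drive_tool:
  deltas:
    - [[0,0,0],[2,0.2,0],0]
    - [[0,0,0],[2,0,0],0]
    - [[0,0,0],[2,0,0],0]
    - [[0,0,0],[2,0,0],0]
    - [[0,0,0],[2,0,0],0]
    - [[0,0,0],[1,0,0],0]
    - [[0,0,0],[0.6,0,0],0]
    - [[0,0,0],[0.3,0,0],0]
    - [[0,0,0],[0.2,0,0],0]
    - [[0,0,0],[0,0,0],0]
    - [[0,0,0],[0,0,0],0]
    - [[0,0,0],[0,0,0],0]

```text
clock: 19.92
tool_pos: [0.4567, 0.349, 0.0805]
eef_rot: [-0.012, 0.707, 0.013, 0.707]
contact_force: [-0.1, 0.1, -0.5]
opening: 0.274
```

Emit:
drive_tool:
  deltas:
    - [[0,0,0],[0,0,0],5]
    - [[0,0,0],[0,0,0],5]
    - [[0,0,0],[0,0,0],5]
    - [[0,0,0],[0,0,0],5]
    - [[0,0,0],[-1,0,0],5]
    - [[0,0,0],[-2,0,0],5]
    - [[0,0,0],[-2,0,0],5]
    - [[0,0,0],[-2,0,0],5]
    - [[0,0,0],[-2,0,0],5]
    - [[0,0,0],[-2,0,0],5]
    - [[0,0,0],[-1,0,0],5]
    - [[0,0,0],[0,0,0],5]

```text
clock: 20.92
tool_pos: [0.4573, 0.3498, 0.2024]
eef_rot: [-0.011, 0.706, 0.013, 0.708]
contact_force: [0.3, -0.5, -0.2]
opening: 0.564
```

```bash
python3 - <<'E'
from h import *
st()
d=snap("top");e=snap("side")
crop(d,340,180,70,90,6.6,"a");crop(e,180,100,125,165,3.6,"b")
a=cv2.imread("pics/a.png");b=cv2.imread("pics/b.png");b=b[:a.shape[0],:336]
cv2.imwrite("pics/c7.png",np.hstack([a,b]));print(a.shape,b.shape)
E
```

```text
t 20.9 pos [0.4573 0.3498 0.2024] F [ 0.3 -0.5 -0.2] open cm 4.97 yaw 0.035 down [ 0.004  0.003 -1.   ] q [-0.54  0.69 -0.32  1.77  0.31  0.73  0.57]
(594, 462, 3) (594, 336, 3)
```

View pics/c7.png

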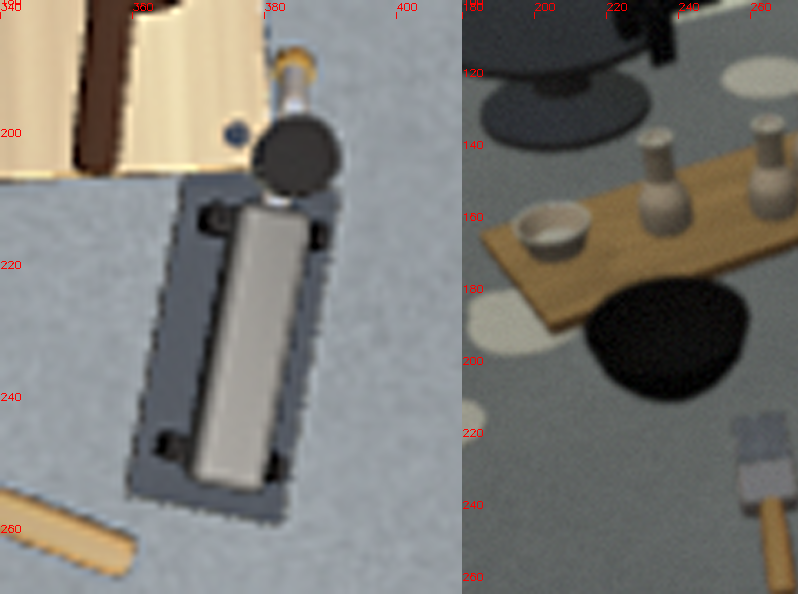

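```bash
python3 - <<'E'
from h import *
d=snap("top");U=lambda p,z:unproj(d,C(p,340,180,6.6),z)
print("rest",fit2([[.075,.035],[.075,-.035],[-.075,-.035],[-.075,.035]],U([(181,172),(338,200),(283,523),(127,495)],.008)))
t,th,e=fit2([[.06,.016],[.06,-.016],[-.06,-.016],[-.06,.016]],U([(240,207),(308,218),(264,490),(192,478)],.07));print("wand",t,th,e)
n=U([(297,153)],.104)[0,:2];print("cup",n,"dir",np.arctan2(*(n-t)[::-1]))
n=U([(296,60)],.05)[0,:2];print("noz",n,"dir",np.arctan2(*(n-t)[::-1]),np.linalg.norm(n-t))
J=np.array([.697,-.0281]);R=Ro.from_euler('z',.033).as_matrix()[:2,:2]
print("nozzle jig",(n-J)@R)
to([.4295,-.1525,.2],-.175)
E
```

```text
rest (array([ 0.43072102, -0.15161305]), np.float64(-0.18938405041104991), array([3.33118695, 3.18043117, 3.47218375, 3.13657272]))
wand [ 0.42988332 -0.15129347] -0.19028201374636608 [3.79691909 3.23796302 3.50920201 2.96134958]
cup [ 0.5077396  -0.16697031] dir -0.19869928511315463
noz [ 0.55201009 -0.17607608] dir -0.2002067828311214 0.12461591633629385
nozzle jig [-0.14979329 -0.14311172]
turn x 12.0 shift x -0.10 y -49.77 z 6.13
```

```bash
python3 - <<'E'
from h import *
to([.4303,-.1515,.15],-.19)
E
```

```text
turn x 12.9 shift x 4.90 y -49.56 z 6.93
```

Emit:
drive_tool:
  deltas:
    - [[6.5,0,0],[0,0,0],6]
    - [[6.5,0,0],[0,0,0],6]
  force: 40

```text
clock: 21.23
tool_pos: [0.4556, 0.348, 0.1982]
eef_rot: [0.069, 0.704, -0.07, 0.703]
contact_force: [-0.3, 0.4, 0.0]
opening: 0.672
```

Emit:
drive_tool:
  deltas:
    - [[0,0,0],[0,-3.1,0.43],6]
    - [[0,0,0],[0,-3.1,0.43],6]
    - [[0,0,0],[0,-3.1,0.43],6]
    - [[0,0,0],[0,-3.1,0.43],6]
    - [[0,0,0],[0,-3.1,0.43],6]
    - [[0,0,0],[0,-3.1,0.43],6]
    - [[0,0,0],[0,-3.1,0.43],6]
    - [[0,0,0],[0,-3.1,0.43],6]
    - [[0,0,0],[0,-3.1,0.43],6]
    - [[0,0,0],[0,-3.1,0.43],6]
    - [[0,0,0],[0,-3.1,0.43],6]
    - [[0,0,0],[0,-3.1,0.43],6]

```text
clock: 22.23
tool_pos: [0.4349, -0.0277, 0.1986]
eef_rot: [0.068, 0.705, -0.068, 0.703]
contact_force: [0.4, -0.4, 0.5]
opening: 0.681
```

Emit:
drive_tool:
  deltas:
    - [[0,0,0],[0,-3.1,0.43],6]
    - [[0,0,0],[0,-3.1,0.43],6]
    - [[0,0,0],[0,-3.1,0.43],6]
    - [[0,0,0],[0,-3.1,0.43],6]
    - [[0,0,0],[0,0,0],6]
    - [[0,0,0],[0,0,0],6]
    - [[0,0,0],[0,0,0],6]
    - [[0,0,0],[0,0,0],6]

```text
clock: 22.9
tool_pos: [0.4292, -0.1496, 0.1993]
eef_rot: [0.067, 0.704, -0.066, 0.704]
contact_force: [0.2, -1.1, 0.5]
opening: 0.683
```

```bash
python3 - <<'E'
from h import *
st();to([.4303,-.1515,.047],-.19)
E
```

```text
t 22.9 pos [ 0.4292 -0.1496  0.1993] F [ 0.2 -1.1  0.5] open cm 6.01 yaw -0.189 down [-0.001  0.001 -1.   ] q [ 0.47  0.58 -0.36  2.11  0.39  0.52  1.2 ]
turn x 0.0 shift x 15.23 y -0.17 z 0.15
```

Emit:
drive_tool:
  deltas:
    - [[0,0,0],[2,-0.1,0.1],6]
    - [[0,0,0],[2,0,0],6]
    - [[0,0,0],[2,0,0],6]
    - [[0,0,0],[2,0,0],6]
    - [[0,0,0],[2,0,0],6]
    - [[0,0,0],[2,0,0],6]
    - [[0,0,0],[1.6,0,0],6]
    - [[0,0,0],[1,0,0],6]
    - [[0,0,0],[0.6,0,0],6]
    - [[0,0,0],[0,0,0],6]
    - [[0,0,0],[0,0,0],6]
    - [[0,0,0],[0,0,0],6]

```text
clock: 23.9
tool_pos: [0.4304, -0.152, 0.0483]
eef_rot: [0.068, 0.704, -0.067, 0.704]
contact_force: [-0.3, -0.0, 0.2]
opening: 0.683
```

Emit:
drive_tool:
  deltas:
    - [[0,0,0],[0,0,0],2]
    - [[0,0,0],[0,0,0],2]
    - [[0,0,0],[0,0,0],2]
    - [[0,0,0],[0,0,0],2]
    - [[0,0,0],[0,0,0],2]
    - [[0,0,0],[0,0,0],2]
    - [[0,0,0],[0,0,0],2]

```text
clock: 24.48
tool_pos: [0.4302, -0.1524, 0.048]
eef_rot: [0.068, 0.704, -0.068, 0.704]
contact_force: [0.1, 0.6, 5.4]
opening: 0.362
```

```bash
python3 - <<'E'
from h import *
st()
to([.484,-.035,.168],.033)
E
```

```text
t 24.5 pos [ 0.4302 -0.1524  0.048 ] F [0.1 0.6 5.4] open cm 3.19 yaw -0.192 down [ 0.001  0.    -1.   ] q [ 0.27  0.88 -0.05  2.2   0.57  0.08  1.04]
turn x -12.9 shift x -12.00 y 11.55 z 5.77
```

Emit:
drive_tool:
  deltas:
    - [[0,0,0],[-0.5,0,0],2]
    - [[0,0,0],[-1,0,0],2]
    - [[0,0,0],[-1,0,0],2]
    - [[0,0,0],[-1,0,0],2]
    - [[0,0,0],[-1.5,0,0],2]
    - [[0,0,0],[-1.5,0,0],2]
    - [[0,0,0],[-1.5,0,0],2]
    - [[0,0,0],[-1.5,0,0],2]
    - [[0,0,0],[-1.5,0,0],2]
    - [[0,0,0],[-1,0,0],2]
    - [[0,0,0],[0,0,0],2]
    - [[0,0,0],[0,0,0],2]

```text
clock: 25.48
tool_pos: [0.4297, -0.1527, 0.1678]
eef_rot: [0.068, 0.704, -0.068, 0.704]
contact_force: [-0.7, -0.1, -2.5]
opening: 0.358
```

Emit:
drive_tool:
  deltas:
    - [[-2.6,0,0],[0,0,0],2]
    - [[-2.6,0,0],[0,0,0],2]
    - [[-2.6,0,0],[0,0,0],2]
    - [[-2.6,0,0],[0,0,0],2]
    - [[-2.5,0,0],[0,0,0],2]
    - [[0,0,0],[0,1.9,0.96],2]
    - [[0,0,0],[0,1.9,0.96],2]
    - [[0,0,0],[0,1.9,0.96],2]
    - [[0,0,0],[0,1.9,0.96],2]
    - [[0,0,0],[0,1.9,0.96],2]
    - [[0,0,0],[0,2,0.96],2]
    - [[0,0,0],[0,0,0],2]

```text
clock: 26.48
tool_pos: [0.4857, -0.0301, 0.167]
eef_rot: [-0.013, 0.706, 0.016, 0.708]
contact_force: [1.1, 0.1, -2.0]
opening: 0.358
```

Emit:
drive_tool:
  deltas:
    - [[0,0,0],[0,0,0],2]
    - [[0,0,0],[0,0,0],2]
    - [[0,0,0],[0,0,0],2]

```text
clock: 26.73
tool_pos: [0.4827, -0.0368, 0.1671]
eef_rot: [-0.012, 0.708, 0.011, 0.706]
contact_force: [-0.4, -0.6, -2.0]
opening: 0.356
```

```bash
python3 - <<'E'
from h import *
st()
to([.484,-.035,.168],.033)
e=snap("side");crop(e,250,100,220,165,3.6,"c8")
E
```

```text
t 26.7 pos [ 0.4827 -0.0368  0.1671] F [-0.4 -0.6 -2. ] open cm 3.14 yaw 0.032 down [-0.002 -0.001 -1.   ] q [ 0.21  0.66 -0.37  2.06  0.48  0.5   1.09]
turn x -0.1 shift x -0.09 y 0.18 z 0.14
```

View pics/c8.png

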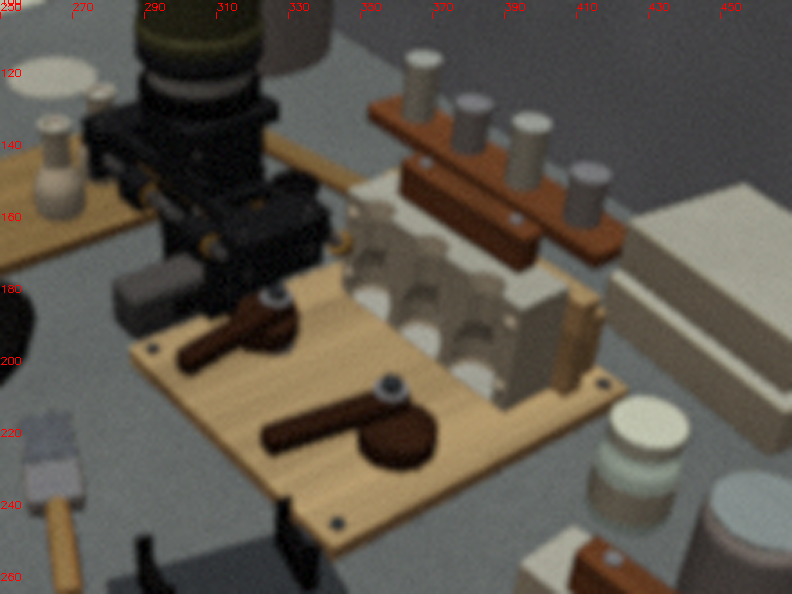

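Emit:
drive_tool:
  deltas:
    - [[0,0,0],[0,0,0],2]
    - [[0,0,0],[0,0,0],2]
    - [[0,0,0],[0,0,0],2]
    - [[0,0,0],[0,0,0],2]
    - [[0,0,0],[0,0,0],2]
    - [[0,0,0],[0,0,0],2]
    - [[0,0,0],[0,0,0],2]
    - [[0,0,0],[0,0,0],2]
    - [[0,0,0],[0,0,0],2]
    - [[0,0,0],[0,0,0],2]
    - [[0,0,0],[0,0,0],2]
    - [[0,0,0],[0,0,0],2]

```text
clock: 27.78
tool_pos: [0.4838, -0.0356, 0.1677]
eef_rot: [-0.012, 0.707, 0.012, 0.707]
contact_force: [-0.5, 0.6, -1.3]
opening: 0.364
```

```bash
python3 - <<'E'
from h import *
from scipy.optimize import least_squares
np.set_printoptions(precision=4,suppress=True)
e=snap("side");d=snap("top")
c,s=np.cos(.032),np.sin(.032)
print("nozzle exp",proj(e,[[.4827+.128*c,-.0368+.128*s,.152]]),"seen",C([(341,245)],250,100,3.6))
S=[((-.195,-.135,.018),(333,555)),((.105,-.135,.018),(628,388)),((-.195,.135,.018),(131,350)),((0,-.1,.118),(503,303)),((0,.1,.118),(348,186)),((0,-.1,.018),(503,408)),((.05,-.1,.118),(568,280))]
T=[((.105,.135,.018),(17,47)),((.105,-.135,.018),(313,33)),((-.195,-.135,.018),(331,367)),((-.195,.135,.018),(28,378))]
ps=C([q for _,q in S],250,100,3.6);pt=C([q for _,q in T])
def res(v,full=0):
    def W(L):
        P=np.array([m for m,_ in L]);c,s=np.cos(v[2]),np.sin(v[2])
        return np.c_[v[0]+c*P[:,0]-s*P[:,1],v[1]+s*P[:,0]+c*P[:,1],P[:,2]]
    a=proj(e,W(S))-ps;b=proj(d,W(T))-pt
    return (a,b) if full else np.r_[a.ravel(),b.ravel()]
o=least_squares(res,[.697,-.028,.033],loss="soft_l1");print(o.x);print(*res(o.x,1),sep="\n")
E
```

```text
nozzle exp [[346.1175 167.8113]] seen [[344.3611 167.6944]]
[ 0.6971 -0.0263  0.0347]
[[ 0.0904 -2.5265]
 [ 0.46   -0.3098]
 [-0.9782 -1.075 ]
 [ 5.1276  1.4482]
 [-0.2015  0.8828]
 [-0.1143  1.2331]
 [ 0.4769  1.5433]]
[[-1.2742  0.1184]
 [-0.1719  0.2045]
 [ 0.3455 -0.3246]
 [-1.1197  0.4685]]
```

Emit:
drive_tool:
  deltas:
    - [[0,0,0],[0,0,0],2]
    - [[0,0,0],[0,0,0],2]
    - [[0,0,0],[0,0,0],2]
    - [[0,0,0],[0,0,0],2]
    - [[0,0,0],[0,0,0],2]
    - [[0,0,0],[0,0,0],2]
    - [[0,0,0],[0,0,0],2]
    - [[0,0,0],[0,0,0],2]
    - [[0,0,0],[0,0,0],2]
    - [[0,0,0],[0,0,0],2]
    - [[0,0,0],[0,0,0],2]
    - [[0,0,0],[0,0,0],2]

```text
clock: 28.88
tool_pos: [0.4838, -0.0355, 0.1677]
eef_rot: [-0.012, 0.707, 0.012, 0.707]
contact_force: [0.5, -0.3, -2.0]
opening: 0.358
```

```bash
python3 - <<'E'
from h import *
P=[.4303-.003*np.cos(.19),-.1518+.003*np.sin(.19),.168]
to(P,.034);to(P,-.19)
E
```

```text
turn x -0.0 shift x -0.03 y -11.37 z -6.03
turn x 12.8 shift x -0.03 y -12.43 z -3.35
```

Emit:
drive_tool:
  deltas:
    - [[0,0,0],[0,-1.9,-1],2]
    - [[0,0,0],[0,-1.9,-1],2]
    - [[0,0,0],[0,-1.9,-1],2]
    - [[0,0,0],[0,-1.9,-1],2]
    - [[0,0,0],[0,-1.9,-1],2]
    - [[0,0,0],[0,-1.9,-1],2]
    - [[2.6,0,0],[0,0,0],2]
    - [[2.6,0,0],[0,0,0],2]
    - [[2.6,0,0],[0,0,0],2]
    - [[2.6,0,0],[0,0,0],2]
    - [[2.4,0,0],[0,0,0],2]
    - [[0,0,0],[0,0,0],2]

```text
clock: 29.88
tool_pos: [0.4277, -0.1515, 0.1678]
eef_rot: [0.067, 0.704, -0.068, 0.704]
contact_force: [-0.8, 0.4, -2.8]
opening: 0.36
```

Emit:
drive_tool:
  deltas:
    - [[0,0,0],[0,0,0],2]
    - [[0,0,0],[0,0,0],2]
    - [[0,0,0],[0,0,0],2]
    - [[0,0,0],[0,0,0],2]

```text
clock: 30.22
tool_pos: [0.4276, -0.1515, 0.1677]
eef_rot: [0.067, 0.704, -0.067, 0.704]
contact_force: [0.3, -0.1, -2.2]
opening: 0.361
```

```bash
python3 - <<'E'
from h import *
st();P=[.4303-.003*np.cos(.19),-.1518+.003*np.sin(.19),.049]
to(P,-.19)
E
```

```text
t 30.2 pos [ 0.4276 -0.1515  0.1677] F [ 0.3 -0.1 -2.2] open cm 3.18 yaw -0.190 down [ 0.  0. -1.] q [ 0.44  0.63 -0.32  2.14  0.46  0.43  1.14]
turn x 0.0 shift x 11.87 y 0.02 z -0.03
```

Emit:
drive_tool:
  deltas:
    - [[0,0,0],[1.5,0,0],2]
    - [[0,0,0],[1.5,0,0],2]
    - [[0,0,0],[1.5,0,0],2]
    - [[0,0,0],[1.5,0,0],2]
    - [[0,0,0],[1.5,0,0],2]
    - [[0,0,0],[1.5,0,0],2]
    - [[0,0,0],[1,0,0],2]
    - [[0,0,0],[0.8,0,0],2]
    - [[0,0,0],[0.6,0,0],2]
    - [[0,0,0],[0.3,0,0],2]
    - [[0,0,0],[0,0,0],2]
    - [[0,0,0],[0,0,0],2]

```text
clock: 31.22
tool_pos: [0.4277, -0.1515, 0.0509]
eef_rot: [0.067, 0.704, -0.067, 0.704]
contact_force: [-0.2, 0.8, -3.0]
opening: 0.36
```

```bash
python3 - <<'E'
from h import *
st();e=snap("side");crop(e,260,190,100,75,8,"c9")
E
```

```text
t 31.2 pos [ 0.4277 -0.1515  0.0509] F [-0.2  0.8 -3. ] open cm 3.17 yaw -0.190 down [ 0. -0. -1.] q [ 0.27  0.87 -0.06  2.21  0.6   0.08  1.02]
```

View pics/c9.png

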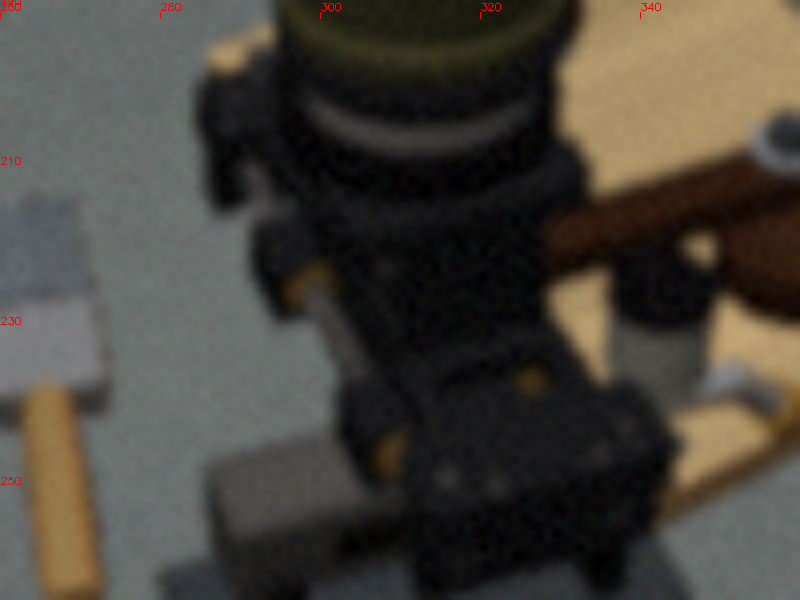

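Emit:
drive_tool:
  deltas:
    - [[0,0,0],[0,0,-0.25],2]
    - [[0,0,0],[0,0,-0.25],2]
    - [[0,0,0],[0,0,0],2]
    - [[0,0,0],[0.1,0,0],2]
    - [[0,0,0],[0.1,0,0],2]
    - [[0,0,0],[0.1,0,0],2]
    - [[0,0,0],[0,0,0],2]
    - [[0,0,0],[0,0,0],2]

```text
clock: 31.93
tool_pos: [0.4228, -0.1506, 0.0479]
eef_rot: [0.067, 0.704, -0.067, 0.704]
contact_force: [0.3, 0.6, 3.9]
opening: 0.361
```

```bash
python3 - <<'E'
from h import *
st()
E
```

```text
t 31.9 pos [ 0.4228 -0.1506  0.0479] F [0.3 0.6 3.9] open cm 3.18 yaw -0.190 down [ 0.001 -0.    -1.   ] q [ 0.26  0.87 -0.04  2.23  0.64  0.05  0.98]
```

Emit:
drive_tool:
  deltas:
    - [[0,0,0],[0,0,0],6]
    - [[0,0,0],[0,0,0],6]
    - [[0,0,0],[0,0,0],6]
    - [[0,0,0],[0,0,0],6]
    - [[0,0,0],[0,0,0],6]
    - [[0,0,0],[-1,0,0],6]
    - [[0,0,0],[-2,0,0],6]
    - [[0,0,0],[-3,0,0],6]
    - [[0,0,0],[-3,0,0],6]
    - [[0,0,0],[-3,0,0],6]
    - [[0,0,0],[-3,0,0],6]
    - [[0,0,0],[-3,0,0],6]

```text
clock: 32.93
tool_pos: [0.422, -0.1505, 0.2292]
eef_rot: [0.067, 0.704, -0.067, 0.704]
contact_force: [0.8, -0.2, 0.4]
opening: 0.683
```

Emit:
drive_tool:
  deltas:
    - [[0,0,0],[0,3,0],6]
    - [[0,0,0],[0,3,0],6]
    - [[0,0,0],[0,3,0],6]
    - [[0,0,0],[0,3,0],6]
    - [[0,0,0],[0,3,0],6]
    - [[0,0,0],[0,3,0],6]
    - [[0,0,0],[0,0,0],6]

```text
clock: 33.52
tool_pos: [0.4581, 0.0333, 0.2283]
eef_rot: [0.066, 0.703, -0.062, 0.705]
contact_force: [1.3, 0.4, -0.0]
opening: 0.681
```

```bash
python3 - <<'E'
from h import *
st();d=snap("top");e=snap("side")
crop(d,415,153,100,45,8,"a");crop(d,340,180,80,88,2.7,"b");crop(e,260,195,110,88,2.7,"c");crop(e,180,105,105,88,2.7,"f")
a,b,c,f=[cv2.imread(f"pics/{n}.png") for n in "abcf"]
w=np.hstack([b,c,f])[:,:800];w=np.pad(w,((0,0),(0,800-w.shape[1]),(0,0)))
cv2.imwrite("pics/c10.png",np.vstack([a,w]));print(a.shape,b.shape,c.shape)
E
```

```text
t 33.5 pos [0.4581 0.0333 0.2283] F [ 1.3  0.4 -0. ] open cm 6.00 yaw -0.181 down [ 0.003  0.005 -1.   ] q [ 0.12  0.54 -0.44  2.07  0.39  0.61  0.8 ]
(360, 800, 3) (238, 216, 3) (238, 297, 3)
```

View pics/c10.png

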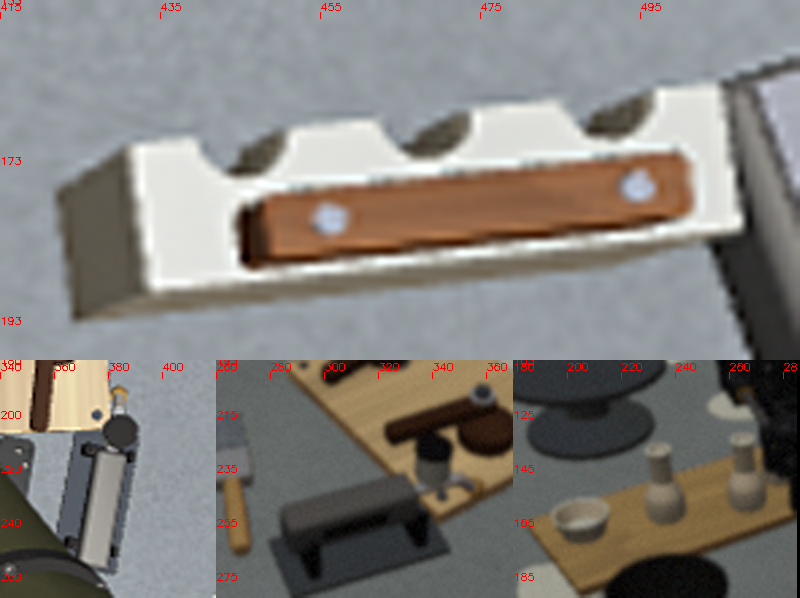

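```bash
python3 - <<'E'
from h import *
d=snap("top");U=lambda p,z:unproj(d,C(p,415,153,8),z)
t,th,e=fit2([[.025,.1],[.025,-.1],[-.025,-.1],[-.025,.1]],U([(131,147),(722,85),(742,235),(150,292)],.1));print(t,th,e)
q=U([(331,218),(639,185)],.137);m=q[:,:2].mean(0);dd=q[0]-q[1];print("bolts mid",m,"yaw",np.arctan2(-dd[0],dd[1]),"len",np.linalg.norm(dd))
q=U([(265,197),(690,152),(692,213),(268,258)],.136);m2=q[:,:2].mean(0);print("batten",m2)
c,s=np.cos(th),np.sin(th);print("batten from top fit",t+[-.011*c,-.011*s])
m=t+[-.011*c,-.011*s]
to([*m,.23],th);print(m,th)
e=snap("side");P=np.array([[-.022,.07],[-.022,-.07],[0,-.07],[0,.07]]);
print(proj(e,np.c_[t+P@np.array([[c,s],[-s,c]]),np.full(4,.136)]), "seen c2 ~", C([(458,405),(638,550),(672,508),(480,360)],270,140,3.3))
E
```

```text
[ 0.5773025  -0.39620695] 0.09032537332744442 [0.3529483  0.68608663 0.76480706 0.28143074]
bolts mid [ 0.56767185 -0.39756189] yaw 0.09732478631167565 len 0.10024210225593301
batten [ 0.56670507 -0.39588983]
batten from top fit [ 0.56634735 -0.39719918]
turn x -16.1 shift x -0.25 y -43.11 z 7.16
[ 0.56634735 -0.39719918] 0.09032537332744442
[[409.35697563 251.81085245]
 [470.24055963 297.26326667]
 [477.14217182 291.04437067]
 [416.35212123 246.9664762 ]] seen c2 ~ [[408.43939394 262.37878788]
 [462.98484848 306.31818182]
 [473.28787879 293.59090909]
 [415.10606061 248.74242424]]
```

Emit:
drive_tool:
  deltas:
    - [[6.8,0,0],[0,0,0],6]
    - [[6.8,0,0],[0,0,0],6]
    - [[6.8,0,0],[0,0,0],6]
    - [[6.8,0,0],[0,0,0],6]
    - [[6.8,0,0],[0,0,0],6]
    - [[6.8,0,0],[0,0,0],6]
    - [[6.8,0,0],[0,0,0],6]
    - [[6.8,0,0],[0,0,0],6]
    - [[6.8,0,0],[0,0,0],6]
    - [[6.8,0,0],[0,0,0],6]
    - [[6,0,0],[0,0,0],6]
    - [[0,0,0],[0,0,0],6]

```text
clock: 34.72
tool_pos: [0.4563, 0.0244, 0.2277]
eef_rot: [0.478, 0.52, -0.479, 0.521]
contact_force: [0.1, -0.4, 0.6]
opening: 0.68
```

```bash
python3 - <<'E'
from h import *
st();to([.567,-.397,.23],.0915-np.pi/2)
E
```

```text
t 34.7 pos [0.4563 0.0244 0.2277] F [ 0.1 -0.4  0.6] open cm 5.99 yaw -1.487 down [-0.001 -0.001 -1.   ] q [-0.12  0.51 -0.05  2.08  0.05  0.55 -0.12]
turn x -0.5 shift x -0.23 y 7.17 z 42.98
```

Emit:
drive_tool:
  deltas:
    - [[-0.5,0,0],[0,0.55,3.3],6]
    - [[0,0,0],[0,0.55,3.3],6]
    - [[0,0,0],[0,0.55,3.3],6]
    - [[0,0,0],[0,0.55,3.3],6]
    - [[0,0,0],[0,0.55,3.3],6]
    - [[0,0,0],[0,0.55,3.3],6]
    - [[0,0,0],[0,0.55,3.3],6]
    - [[0,0,0],[0,0.55,3.3],6]
    - [[0,0,0],[0,0.55,3.3],6]
    - [[0,0,0],[0,0.55,3.3],6]
    - [[0,0,0],[0,0.55,3.3],6]
    - [[0,0,0],[0,0.55,3.3],6]
  force: 60

```text
clock: 35.72
tool_pos: [0.5593, -0.3646, 0.2274]
eef_rot: [0.475, 0.524, -0.475, 0.524]
contact_force: [-0.4, 0.9, 0.5]
opening: 0.677
```

Emit:
drive_tool:
  deltas:
    - [[0,0,0],[0,0.57,3.4],5]
    - [[0,0,0],[0,0,0],5]
    - [[0,0,0],[0,0,0],5]
    - [[0,0,0],[0,0,0],5]
    - [[0,0,0],[0,0,0],5]

```text
clock: 36.13
tool_pos: [0.5693, -0.3935, 0.2275]
eef_rot: [0.475, 0.525, -0.474, 0.524]
contact_force: [0.1, -0.1, -0.3]
opening: 0.57
```

```bash
python3 - <<'E'
from h import *
st();to([.567,-.397,.115],.0915-np.pi/2)
E
```

```text
t 36.1 pos [ 0.5693 -0.3935  0.2275] F [ 0.1 -0.1 -0.3] open cm 5.02 yaw -1.471 down [-0.001  0.002 -1.   ] q [ 0.59  0.81 -0.11  1.36  0.09  0.98  0.56]
turn x 0.5 shift x 11.25 y -0.26 z 0.33
```

Emit:
drive_tool:
  deltas:
    - [[0.4,0,0],[1.5,-0.2,0.3],5]
    - [[0,0,0],[1.5,0,0],5]
    - [[0,0,0],[1.5,0,0],5]
    - [[0,0,0],[1.5,0,0],5]
    - [[0,0,0],[1.5,0,0],5]
    - [[0,0,0],[1.5,0,0],5]
    - [[0,0,0],[1,0,0],5]
    - [[0,0,0],[0.8,0,0],5]
    - [[0,0,0],[0.4,0,0],5]
    - [[0,0,0],[0,0,0],5]
    - [[0,0,0],[0,0,0],5]
    - [[0,0,0],[0,0,0],5]

```text
clock: 37.13
tool_pos: [0.5686, -0.3983, 0.1166]
eef_rot: [0.477, 0.522, -0.477, 0.523]
contact_force: [-0.0, -1.3, -0.6]
opening: 0.569
```

Emit:
drive_tool:
  deltas:
    - [[0,0,0],[0,0,0],0.5]
    - [[0,0,0],[0,0,0],0.5]
    - [[0,0,0],[0,0,0],0.5]
    - [[0,0,0],[0,0,0],0.5]
    - [[0,0,0],[0,0,0],0.5]
    - [[0,0,0],[0,0,0],0.5]
    - [[0,0,0],[0,0,0],0.5]
    - [[0,0,0],[0,0,0],0.5]

```text
clock: 37.8
tool_pos: [0.5674, -0.3982, 0.1158]
eef_rot: [0.477, 0.522, -0.477, 0.522]
contact_force: [-2.9, -0.6, 3.1]
opening: 0.244
```

```bash
python3 - <<'E'
from h import *
st()
E
```

```text
t 37.8 pos [ 0.5674 -0.3982  0.1158] F [-2.9 -0.6  3.1] open cm 2.15 yaw -1.480 down [-0.001  0.    -1.   ] q [ 0.59  0.94 -0.1   1.44  0.11  0.77  0.54]
```

Emit:
drive_tool:
  deltas:
    - [[0,0,0],[-0.5,0,0],0.5]
    - [[0,0,0],[-1,0,0],0.5]
    - [[0,0,0],[-1.5,0,0],0.5]
    - [[0,0,0],[-1.5,0,0],0.5]
    - [[0,0,0],[-1.5,0,0],0.5]
    - [[0,0,0],[-1.5,0,0],0.5]
    - [[0,0,0],[-1.5,0,0],0.5]
    - [[0,0,0],[-1.5,0,0],0.5]
    - [[0,0,0],[-2,0,0],0.5]
    - [[0,0,0],[-2,0,0],0.5]
    - [[0,0,0],[-2,0,0],0.5]
    - [[0,0,0],[0,0,0],0.5]

```text
clock: 38.8
tool_pos: [0.5704, -0.3987, 0.2851]
eef_rot: [0.478, 0.519, -0.476, 0.525]
contact_force: [1.6, -1.3, -6.3]
opening: 0.245
```

Emit:
drive_tool:
  deltas:
    - [[3.2,0,0],[0,0,0],0.5]
    - [[0,0,0],[0,0,0],0.5]
    - [[0,0,0],[0,0,0],0.5]

```text
clock: 39.05
tool_pos: [0.5674, -0.3972, 0.279]
eef_rot: [0.491, 0.51, -0.491, 0.508]
contact_force: [-0.6, 0.7, -7.6]
opening: 0.246
```

```bash
python3 - <<'E'
from h import *
st();to([.654,-.0293,.28],.034-np.pi/2)
E
```

```text
t 39.0 pos [ 0.5674 -0.3972  0.279 ] F [-0.6  0.7 -7.6] open cm 2.17 yaw -1.534 down [-0.002  0.002 -1.   ] q [ 0.59  0.76 -0.09  1.3   0.07  1.09  0.52]
turn x 0.2 shift x -0.10 y 9.90 z -36.48
```

Emit:
drive_tool:
  deltas:
    - [[0,0,0],[0,0.3,-1],0.5]
    - [[0,0,0],[0,0.55,-2],0.5]
    - [[0,0,0],[0,0.55,-2],0.5]
    - [[0,0,0],[0,0.55,-2],0.5]
    - [[0,0,0],[0,0.55,-2],0.5]
    - [[0,0,0],[0,0.55,-2],0.5]
    - [[0,0,0],[0,0.55,-2],0.5]
    - [[0,0,0],[0,0.55,-2],0.5]
    - [[0,0,0],[0,0.55,-2],0.5]
    - [[0,0,0],[0,0.55,-2],0.5]
    - [[0,0,0],[0,0.55,-2],0.5]
    - [[0,0,0],[0,0.55,-2],0.5]

```text
clock: 40.05
tool_pos: [0.6234, -0.1636, 0.2801]
eef_rot: [0.491, 0.51, -0.491, 0.509]
contact_force: [-0.2, -0.3, -7.2]
opening: 0.245
```

Emit:
drive_tool:
  deltas:
    - [[0,0,0],[0,0.55,-2],0.5]
    - [[0,0,0],[0,0.55,-2],0.5]
    - [[0,0,0],[0,0.55,-2],0.5]
    - [[0,0,0],[0,0.55,-2],0.5]
    - [[0,0,0],[0,0.55,-2],0.5]
    - [[0,0,0],[0,0.55,-2],0.5]
    - [[0,0,0],[0,0.25,-1.5],0.5]
    - [[0,0,0],[0,0,0],0.5]
    - [[0,0,0],[0,0,0],0.5]
    - [[0,0,0],[0,0,0],0.5]
    - [[0,0,0],[0,0,0],0.5]

```text
clock: 40.97
tool_pos: [0.6538, -0.0314, 0.2805]
eef_rot: [0.491, 0.508, -0.492, 0.508]
contact_force: [-0.4, 0.2, -7.9]
opening: 0.245
```

```bash
python3 - <<'E'
from h import *
st();to([.654,-.0293,.136],.034-np.pi/2)
d=snap("top");e=snap("side")
crop(d,270,95,130,75,6,"a");crop(e,280,110,170,60,4.6,"b")
a,b=[cv2.imread(f"pics/{n}.png") for n in "ab"];a=np.pad(a,((0,0),(0,b.shape[1]-a.shape[1]),(0,0)))
f=crop(e,280,100,170,125,4.7,"c11")
E
```

```text
t 41.0 pos [ 0.6538 -0.0314  0.2805] F [-0.4  0.2 -7.9] open cm 2.16 yaw -1.538 down [-0.001 -0.001 -1.   ] q [ 0.01  0.7  -0.07  1.43  0.05  1.01 -0.03]
turn x -0.0 shift x 14.45 y 0.03 z -0.21
```

View pics/c11.png

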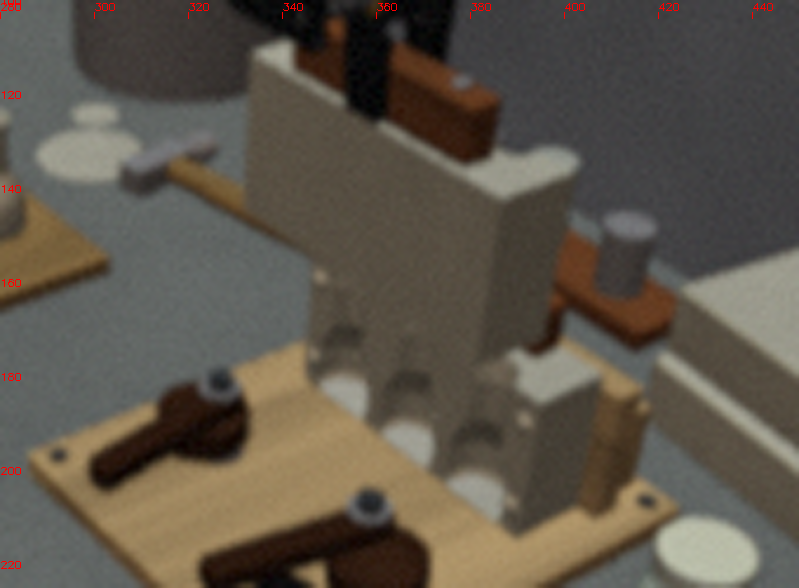

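```bash
python3 - <<'E'
from h import *
np.set_printoptions(precision=1,suppress=True)
e=snap("side");c,s=np.cos(.034),np.sin(.034);R=np.array([[c,-s],[s,c]])
def W(o,P): P=np.array(P);return np.c_[P[:,:2]@R.T+o,P[:,2]]
K=lambda p:C(p,280,100,4.7)
o=np.array([.6538,-.0314])+R@[.0105,.001]
print("half exp",proj(e,W(o,[[-.025,-.1,.2647],[.025,-.1,.2647],[-.025,.1,.2647],[-.025,-.1,.1647]])),"seen",K([(502,200),(578,160),(250,53),(483,362)]))
j=[.697,-.0268]
print("back exp",proj(e,W(j,[[0,-.1,.118],[.05,-.1,.118],[0,-.1,.018],[.05,-.1,.018],[-.195,.135,.018],[.105,-.135,.018],[-.0932,.07,.075],[-.0932,-.07,.075]])),"seen",K([(537,403),(601,378),(518,535),(585,508),(30,455),(678,508),(219,382),(370,505)]))
q=proj(e,W(j,[[0,-.1,.118],[0,-.09,.118],[.01,-.1,.118]]));print("per cm",q[1]-q[0],q[2]-q[0])
E
```

```text
half exp [[386.5 142.5]
 [402.  136.5]
 [333.1 111. ]
 [381.1 178.4]] seen [[386.4 142.2]
 [402.6 133.6]
 [332.8 110.9]
 [382.4 176.6]]
back exp [[394.6 185.4]
 [408.  179.1]
 [389.3 214.3]
 [402.1 207.8]
 [285.1 195.8]
 [424.7 207.2]
 [326.5 179.3]
 [358.4 204.9]] seen [[393.9 185.4]
 [407.5 180. ]
 [389.8 213.4]
 [404.1 207.7]
 [286.  196.4]
 [423.9 207.7]
 [326.2 180.9]
 [358.3 207.1]]
per cm [-2.7 -1.9] [ 2.7 -1.3]
```

Emit:
drive_tool:
  deltas:
    - [[0,0,0],[1.5,0,-0.2],0.5]
    - [[0,0,0],[2,0,0],0.5]
    - [[0,0,0],[2,0,0],0.5]
    - [[0,0,0],[2,0,0],0.5]
    - [[0,0,0],[2,0,0],0.5]
    - [[0,0,0],[2,0,0],0.5]
    - [[0,0,0],[1,0,0],0.5]
    - [[0,0,0],[0.8,0,0],0.5]
    - [[0,0,0],[0.7,0,0],0.5]
    - [[0,0,0],[0.3,0,0],0.5]
    - [[0,0,0],[0,0,0],0.5]
    - [[0,0,0],[0,0,0],0.5]

```text
clock: 42.12
tool_pos: [0.6548, -0.0278, 0.1385]
eef_rot: [0.492, 0.508, -0.491, 0.509]
contact_force: [0.2, 0.3, -8.0]
opening: 0.241
```

```bash
python3 - <<'E'
from h import *
st();to([.657,-.0293,.134],.034-np.pi/2)
E
```

```text
t 42.1 pos [ 0.6548 -0.0278  0.1385] F [ 0.2  0.3 -8. ] open cm 2.13 yaw -1.536 down [ 0.001  0.    -1.   ] q [ 0.    0.86 -0.06  1.56  0.07  0.72 -0.05]
turn x 0.1 shift x 0.45 y 0.22 z 0.16
```

Emit:
drive_tool:
  deltas:
    - [[0,0,0],[0.2,0,0.1],0.5]
    - [[0,0,0],[0.15,0,0],0.5]
    - [[0,0,0],[0.05,0,0],0.5]
    - [[0,0,0],[0,0,0],0.5]
    - [[0,0,0],[0,0,0],0.5]

```text
clock: 42.53
tool_pos: [0.6543, -0.0288, 0.1339]
eef_rot: [0.491, 0.509, -0.491, 0.509]
contact_force: [0.5, 0.5, -7.6]
opening: 0.244
```

Emit:
drive_tool:
  deltas:
    - [[0,0,0],[0,0.2,0],0.5]
    - [[0,0,0],[0,0.1,0],0.5]
    - [[0,0,0],[0,0,0],0.5]

```text
clock: 42.78
tool_pos: [0.6578, -0.0285, 0.1338]
eef_rot: [0.491, 0.508, -0.491, 0.509]
contact_force: [0.9, 0.3, -7.9]
opening: 0.243
```

Emit:
drive_tool:
  deltas:
    - [[0,0,0],[0,0.1,0],0.5]
    - [[0,0,0],[0,0.1,0],0.5]
    - [[0,0,0],[0,0,0],0.5]

```text
clock: 43.03
tool_pos: [0.6592, -0.0286, 0.1338]
eef_rot: [0.491, 0.509, -0.491, 0.509]
contact_force: [-0.2, 0.6, -7.9]
opening: 0.246
```

```bash
python3 - <<'E'
from h import *
st();to([.661,-.0293,.134],.034-np.pi/2)
E
```

```text
t 43.0 pos [ 0.6592 -0.0286  0.1338] F [-0.2  0.6 -7.9] open cm 2.16 yaw -1.536 down [ 0.  0. -1.] q [ 0.01  0.87 -0.06  1.55  0.07  0.72 -0.05]
turn x 0.1 shift x -0.02 y 0.17 z 0.08
```

Emit:
drive_tool:
  deltas:
    - [[0,0,0],[0,0.1,0],0.5]
    - [[0,0,0],[0,0,0],0.5]
    - [[0,0,0],[0,0,0],0.5]

```text
clock: 43.28
tool_pos: [0.6606, -0.0285, 0.1337]
eef_rot: [0.491, 0.508, -0.491, 0.509]
contact_force: [-0.4, -0.1, -5.8]
opening: 0.244
```

Emit:
drive_tool:
  deltas:
    - [[0,0,0],[0,0.1,0],0.5]
    - [[0,0,0],[0,0,0],0.5]
    - [[0,0,0],[0,0,0],0.5]

```text
clock: 43.53
tool_pos: [0.6612, -0.0286, 0.1338]
eef_rot: [0.491, 0.509, -0.491, 0.509]
contact_force: [-1.2, 0.6, -5.5]
opening: 0.244
```

Emit:
drive_tool:
  deltas:
    - [[0,0,0],[0,0.1,0.1],0.5]
    - [[0,0,0],[0,0,0],0.5]
    - [[0,0,0],[0,0,0],0.5]

```text
clock: 43.78
tool_pos: [0.6614, -0.0286, 0.1337]
eef_rot: [0.491, 0.509, -0.491, 0.508]
contact_force: [-4.5, 2.8, -2.2]
opening: 0.244
```

Emit:
drive_tool:
  deltas:
    - [[0,0,0],[0.1,0,0],0.5]
    - [[0,0,0],[0,0,0],0.5]
    - [[0,0,0],[0,0,0],0.5]

```text
clock: 44.03
tool_pos: [0.6614, -0.0286, 0.1338]
eef_rot: [0.491, 0.509, -0.491, 0.508]
contact_force: [-7.3, 2.2, 3.9]
opening: 0.241
```

Emit:
drive_tool:
  deltas:
    - [[0,0,0],[0,0,0],3.5]
    - [[0,0,0],[0,0,0],3.5]
    - [[0,0,0],[0,0,0],3.5]
    - [[0,0,0],[0,0,0],3.5]
    - [[0,0,0],[0,0,0],3.5]
    - [[0,0,0],[-1,0,0],3.5]
    - [[0,0,0],[-2,0,0],3.5]
    - [[0,0,0],[-3,0,0],3.5]
    - [[0,0,0],[-3,0,0],3.5]
    - [[0,0,0],[-3,0,0],3.5]
    - [[0,0,0],[0,0,0],3.5]
    - [[0,0,0],[0,0,0],3.5]

```text
clock: 45.03
tool_pos: [0.6637, -0.0297, 0.2556]
eef_rot: [0.493, 0.507, -0.49, 0.51]
contact_force: [-0.5, 0.2, -0.0]
opening: 0.398
```

```bash
python3 - <<'E'
from h import *
st();J=np.array([.697,-.0268]);c,s=np.cos(.034),np.sin(.034);R=np.array([[c,-s],[s,c]])
to([*(J+R@[-.173,0]),.25],.034)
E
```

```text
t 45.0 pos [ 0.6637 -0.0297  0.2556] F [-0.5  0.2 -0. ] open cm 3.50 yaw -1.536 down [ 0.006 -0.    -1.   ] q [ 0.01  0.73 -0.07  1.44  0.05  0.97 -0.04]
turn x -90.0 shift x 0.56 y 0.17 z -13.96
```

Emit:
drive_tool:
  deltas:
    - [[-7,0,0],[0,0,0],0]
    - [[-7,0,0],[0,0,0],0]
    - [[-7,0,0],[0,0,0],0]
    - [[-7,0,0],[0,0,0],0]
    - [[-7,0,0],[0,0,0],0]
    - [[-7,0,0],[0,0,0],0]
    - [[-7,0,0],[0,0,0],0]
    - [[-7,0,0],[0,0,0],0]
    - [[-7,0,0],[0,0,0],0]
    - [[-7,0,0],[0,0,0],0]
    - [[-7,0,0],[0,0,0],0]
    - [[-7,0,0],[0,0,0],0]
  force: 20

```text
clock: 46.03
tool_pos: [0.6614, -0.0297, 0.2514]
eef_rot: [0.022, 0.708, -0.023, 0.706]
contact_force: [0.2, -0.6, 0.4]
opening: 0.006
```

Emit:
drive_tool:
  deltas:
    - [[-6,0,0],[0,0,0],0]
    - [[0,0,0],[0,0.5,-2],0]
    - [[0,0,0],[0,0.5,-2],0]
    - [[0,0,0],[0,0.5,-2],0]
    - [[0,0,0],[0,0.5,-2],0]
    - [[0,0,0],[0,0,-2],0]
    - [[0,0,0],[0,0,-2],0]
    - [[0,0,0],[0,0,-1.5],0]
    - [[0,0,0],[0,0,0],0]
    - [[0,0,0],[0,0,0],0]
    - [[0,0,0],[0,0,0],0]

```text
clock: 46.95
tool_pos: [0.5275, -0.0142, 0.2524]
eef_rot: [-0.012, 0.707, 0.012, 0.707]
contact_force: [-0.4, 0.4, 0.1]
opening: 0.006
```

```bash
cat >> h.py <<'E'
J=np.array([.697,-.0268]);_c,_s=np.cos(.034),np.sin(.034);RJ=np.array([[_c,-_s],[_s,_c]])
def jw(x,y,z): return [*(J+RJ@[x,y]),z]
def jp(): s=r.get_state();print("TCP in jig mm",np.round(1e3*((np.array(s["tool_pos"][:2])-J)@RJ),1),"F jig",np.round(np.array(s["contact_force"][:2])@RJ,1))
def path(th,rho=.08,hx=.0095,hy=.0175,side=1):
    th=np.asarray(th);off=.01+hy*np.abs(np.cos(th))+hx*np.abs(np.sin(th))
    return np.c_[-.0932-rho*np.cos(th)-off*np.sin(th),side*(.07+rho*np.sin(th)-off*np.cos(th))]
E
python3 - <<'E'
from h import *
st();jp()
th=np.r_[np.linspace(-.16,1.3,13),1.4,1.5,1.56]
p=path(th);print(np.round(1e3*p[0],1),np.round(1e3*p[-1],1));print(np.round(100*np.diff(p,axis=0)[:,::-1],2).tolist())
to(jw(p[0,0],p[0,1]-.01,.056),.034)
E
```

```text
t 47.0 pos [ 0.5275 -0.0142  0.2524] F [-0.4  0.4  0.1] open cm 0.05 yaw 0.035 down [ 0.  0. -1.] q [ 0.26  0.59 -0.52  1.85  0.4   0.81  1.14]
TCP in jig mm [-169.    18.3] F jig [-0.4  0.4]
[-167.6   28.8] [-113.8  149.8]
[[1.03, -0.45], [0.94, -0.32], [0.93, -0.22], [0.98, -0.1], [1.01, 0.02], [1.03, 0.16], [1.02, 0.3], [1.0, 0.45], [0.95, 0.59], [0.87, 0.73], [0.77, 0.86], [0.65, 0.98], [0.43, 0.88], [0.33, 0.93], [0.14, 0.58]]
turn x 0.0 shift x 19.64 y 0.05 z 0.14
```

Emit:
drive_tool:
  deltas:
    - [[0,0,0],[2.5,0,0.1],0]
    - [[0,0,0],[2.5,0,0],0]
    - [[0,0,0],[2.5,0,0],0]
    - [[0,0,0],[2.5,0,0],0]
    - [[0,0,0],[2.5,0,0],0]
    - [[0,0,0],[2.5,0,0],0]
    - [[0,0,0],[2,0,0],0]
    - [[0,0,0],[1.5,0,0],0]
    - [[0,0,0],[1.1,0,0],0]
    - [[0,0,0],[0,0,0],0]
    - [[0,0,0],[0,0,0],0]

```text
clock: 47.87
tool_pos: [0.5282, -0.0139, 0.0559]
eef_rot: [-0.012, 0.707, 0.012, 0.707]
contact_force: [-0.6, 0.1, 0.2]
opening: 0.006
```

Emit:
drive_tool:
  deltas:
    - [[0,0,0],[0,0.5,0],0]
    - [[0,0,0],[0,0.5,0],0]
    - [[0,0,0],[0,1.03,-0.45],0]
    - [[0,0,0],[0,0.94,-0.32],0]
    - [[0,0,0],[0,0.93,-0.22],0]
    - [[0,0,0],[0,0.98,-0.1],0]
    - [[0,0,0],[0,1.01,0.02],0]
    - [[0,0,0],[0,0,0],0]

```text
clock: 48.53
tool_pos: [0.515, 0.0479, 0.057]
eef_rot: [-0.013, 0.707, 0.015, 0.707]
contact_force: [0.1, 0.9, -0.5]
opening: 0.003
```

```bash
python3 - <<'E'
from h import *
st();jp();print(np.round(1e3*path([-.16+1.46/12*5]),1))
E
```

```text
t 48.5 pos [0.515  0.0479 0.057 ] F [ 0.1  0.9 -0.5] open cm 0.03 yaw 0.039 down [ 0.001  0.003 -1.   ] q [-0.04  0.88 -0.24  2.02  0.62  0.31  0.82]
TCP in jig mm [-179.4   80.8] F jig [0.1 0.9]
[[-178.2   77.7]]
```

Emit:
drive_tool:
  deltas:
    - [[0,0,0],[0,1.03,0.16],0]
    - [[0,0,0],[0,1.02,0.3],0]
    - [[0,0,0],[0,1.0,0.45],0]
    - [[0,0,0],[0,0.95,0.59],0]
    - [[0,0,0],[0,0.87,0.73],0]
    - [[0,0,0],[0,0,0],0]

```text
clock: 49.03
tool_pos: [0.5373, 0.0972, 0.0568]
eef_rot: [-0.012, 0.706, 0.014, 0.708]
contact_force: [-0.1, 0.5, -0.1]
opening: 0.005
```

Emit:
drive_tool:
  deltas:
    - [[0,0,0],[0,0.77,0.86],0]
    - [[0,0,0],[0,0.65,0.98],0]
    - [[0,0,0],[0,0,0],0]

```text
clock: 49.28
tool_pos: [0.5536, 0.1086, 0.0563]
eef_rot: [-0.013, 0.707, 0.012, 0.707]
contact_force: [-0.4, -1.2, -0.3]
opening: 0.008
```

Emit:
drive_tool:
  deltas:
    - [[0,0,0],[0,0.43,0.88],0]
    - [[0,0,0],[0,0,0],0]
    - [[0,0,0],[0,0,0],0]

```text
clock: 49.53
tool_pos: [0.559, 0.1111, 0.0561]
eef_rot: [-0.013, 0.709, 0.011, 0.705]
contact_force: [-4.5, -2.7, 2.0]
opening: 0.001
```

Emit:
drive_tool:
  deltas:
    - [[0,0,0],[0,0.33,0.93],0]
    - [[0,0,0],[0,0,0],0]
    - [[0,0,0],[0,0,0],0]

```text
clock: 49.78
tool_pos: [0.5656, 0.1136, 0.0557]
eef_rot: [-0.014, 0.711, 0.01, 0.703]
contact_force: [-9.0, -4.6, 4.0]
opening: 0.003
```

```bash
python3 - <<'E'
from h import *
st();jp();print(np.round(1e3*path([1.5]),1))
E
```

```text
t 49.8 pos [0.5656 0.1136 0.0557] F [-9.  -4.6  4. ] open cm 0.03 yaw 0.035 down [-0.01  -0.006 -1.   ] q [-0.1   0.93 -0.3   1.82  0.55  0.49  0.82]
TCP in jig mm [-126.5  144.8] F jig [-9.2 -4.3]
[[-119.5  148.3]]
```

Emit:
drive_tool:
  deltas:
    - [[0,0,0],[0,0.2,0.7],0]
    - [[0,0,0],[0,0,0],0]
    - [[0,0,0],[0,0,0],0]

```text
clock: 50.03
tool_pos: [0.5682, 0.1146, 0.0554]
eef_rot: [-0.016, 0.714, 0.009, 0.7]
contact_force: [-17.0, -6.5, 11.5]
opening: 0.004
```

Emit:
drive_tool:
  deltas:
    - [[0,0,0],[0,0,0.7],0]
    - [[0,0,0],[0,0,0],0]
    - [[0,0,0],[0,0,0],0]

```text
clock: 50.28
tool_pos: [0.5758, 0.1163, 0.0551]
eef_rot: [-0.015, 0.713, 0.01, 0.701]
contact_force: [-15.9, -4.4, 7.9]
opening: 0.002
```

```bash
python3 - <<'E'
from h import *
st();jp();e=snap("side");crop(e,255,90,200,150,4,"c12")
E
```

```text
t 50.3 pos [0.5758 0.1163 0.0551] F [-15.9  -4.4   7.9] open cm 0.02 yaw 0.036 down [-0.017 -0.007 -1.   ] q [-0.1   0.94 -0.32  1.78  0.54  0.52  0.84]
TCP in jig mm [-116.3  147.1] F jig [-16.   -3.9]
```

View pics/c12.png

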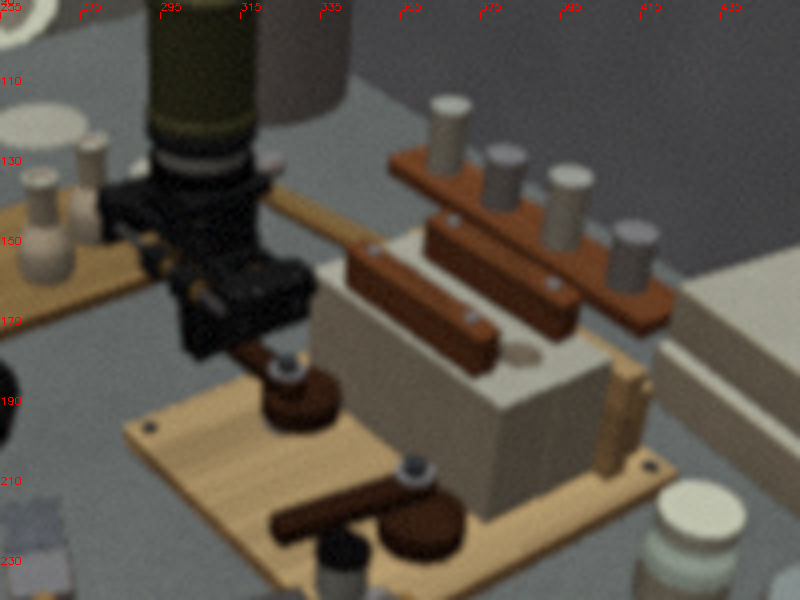

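Emit:
drive_tool:
  deltas:
    - [[0,0,0],[0,0,0.5],0]
    - [[0,0,0],[0,0,0],0]
    - [[0,0,0],[0,0,0],0]

```text
clock: 50.58
tool_pos: [0.5775, 0.1166, 0.0548]
eef_rot: [-0.016, 0.715, 0.01, 0.699]
contact_force: [-21.7, -3.3, 11.8]
opening: 0.003
```

Emit:
drive_tool:
  deltas:
    - [[0,0,0],[0,0,0.4],0]
    - [[0,0,0],[0,0,0],0]
    - [[0,0,0],[0,0,0],0]

```text
clock: 50.83
tool_pos: [0.5819, 0.1173, 0.0546]
eef_rot: [-0.015, 0.715, 0.01, 0.699]
contact_force: [-21.0, -1.3, 9.1]
opening: 0.006
```

```bash
python3 - <<'E'
from h import *
st();jp()
E
```

```text
t 50.8 pos [0.5819 0.1173 0.0546] F [-21.   -1.3   9.1] open cm 0.05 yaw 0.036 down [-0.023 -0.007 -1.   ] q [-0.09  0.95 -0.33  1.76  0.53  0.55  0.85]
TCP in jig mm [-110.2  148. ] F jig [-21.   -0.6]
```

Emit:
drive_tool:
  deltas:
    - [[0,0,0],[0,0,0.4],0]
    - [[0,0,0],[0,0,0],0]
    - [[0,0,0],[0,0,0],0]

```text
clock: 51.08
tool_pos: [0.5821, 0.1174, 0.0546]
eef_rot: [-0.016, 0.718, 0.01, 0.696]
contact_force: [-29.5, -2.9, 16.1]
opening: 0.004
```

Emit:
drive_tool:
  deltas:
    - [[0,0,0],[0,0,-1],0]
    - [[0,0,0],[0,0,-1.5],0]
    - [[0,0,0],[0,0,-1.5],0]
    - [[0,0,0],[-2,0,-1],0]
    - [[0,0,0],[-3,0,0],0]
    - [[0,0,0],[-3,0,0],0]
    - [[0,0,0],[-3,0,0],0]
    - [[0,0,0],[-3,0,0],0]
    - [[0,0,0],[0,0,0],0]
    - [[0,0,0],[0,0,0],0]

```text
clock: 51.92
tool_pos: [0.5491, 0.1184, 0.1983]
eef_rot: [-0.012, 0.705, 0.013, 0.709]
contact_force: [0.8, -0.4, -0.2]
opening: 0.008
```

```bash
python3 - <<'E'
from h import *
st();jp()
th=np.r_[np.linspace(-.15,1.3,13),1.4,1.5,1.56]
p=path(th,side=-1);print(np.round(1e3*p[0],1));print(np.round(100*np.diff(p,axis=0)[:,::-1],2).tolist())
to(jw(p[0,0],p[0,1]+.01,.19),.034)
E
```

```text
t 51.9 pos [0.5491 0.1184 0.1983] F [ 0.8 -0.4 -0.2] open cm 0.07 yaw 0.035 down [ 0.004  0.002 -1.   ] q [-0.03  0.7  -0.44  1.81  0.43  0.72  0.9 ]
TCP in jig mm [-142.9  150.2] F jig [ 0.8 -0.4]
[-168.   -29.6]
[[-1.03, -0.43], [-0.92, -0.31], [-0.93, -0.21], [-0.97, -0.1], [-1.01, 0.03], [-1.02, 0.16], [-1.02, 0.3], [-0.99, 0.45], [-0.94, 0.59], [-0.86, 0.73], [-0.77, 0.86], [-0.65, 0.97], [-0.43, 0.88], [-0.33, 0.93], [-0.14, 0.58]]
turn x 0.0 shift x 0.83 y -16.98 z -2.51
```

```bash
python3 - <<'E'
from h import *
th=np.r_[np.linspace(-.15,1.3,11),1.4,1.5,1.56]
p=path(th,rho=.058,side=-1);print(np.round(1e3*p,1).tolist());print(np.round(100*np.diff(p,axis=0)[:,::-1],2).tolist())
to(jw(p[0,0],p[0,1]+.012,.06),.034)
E
```

```text
[[-146.3, -32.9], [-151.1, -42.2], [-154.6, -49.7], [-157.1, -58.0], [-158.4, -67.0], [-158.1, -76.5], [-156.2, -86.1], [-152.6, -95.6], [-147.2, -104.6], [-140.2, -112.7], [-131.7, -119.5], [-125.1, -123.4], [-118.0, -126.4], [-113.5, -127.8]]
[[-0.92, -0.48], [-0.76, -0.36], [-0.83, -0.25], [-0.9, -0.12], [-0.95, 0.03], [-0.96, 0.19], [-0.95, 0.36], [-0.9, 0.54], [-0.81, 0.7], [-0.69, 0.85], [-0.38, 0.66], [-0.3, 0.71], [-0.14, 0.45]]
turn x 0.0 shift x 13.83 y -17.11 z -0.34
```

Emit:
drive_tool:
  deltas:
    - [[0,0,0],[0,-3,0],0]
    - [[0,0,0],[0,-3,0],0]
    - [[0,0,0],[0,-3,0],0]
    - [[0,0,0],[0,-3,0],0]
    - [[0,0,0],[0,-3,0],0]
    - [[0,0,0],[0,-2.1,-0.3],0]
    - [[0,0,0],[0,0,0],0]
    - [[0,0,0],[0,0,0],0]
    - [[0,0,0],[3,0,0],0]
    - [[0,0,0],[3,0,0],0]
    - [[0,0,0],[2,0,0],0]
    - [[0,0,0],[0,0,0],0]

```text
clock: 52.92
tool_pos: [0.5482, -0.0506, 0.1127]
eef_rot: [-0.013, 0.71, 0.014, 0.704]
contact_force: [-0.8, -0.1, -0.3]
opening: 0.005
```

```bash
python3 - <<'E'
from h import *
st();jp();to(jw(-.1463,-.0209,.06),.034)
E
```

```text
t 52.9 pos [ 0.5482 -0.0506  0.1127] F [-0.8 -0.1 -0.3] open cm 0.04 yaw 0.038 down [-0.008  0.002 -1.   ] q [ 0.23  0.82 -0.38  1.89  0.55  0.54  1.1 ]
TCP in jig mm [-149.6  -18.7] F jig [-0.8 -0.1]
turn x 0.3 shift x 5.27 y -0.22 z 0.33
```

Emit:
drive_tool:
  deltas:
    - [[0,0,0],[2,0,0.2],0]
    - [[0,0,0],[2,0,0],0]
    - [[0,0,0],[1.4,0,0],0]
    - [[0,0,0],[0,0,0],0]
    - [[0,0,0],[0,-0.6,0],0]
    - [[0,0,0],[0,-0.6,0],0]
    - [[0,0,0],[0,-0.92,-0.48],0]
    - [[0,0,0],[0,-0.76,-0.36],0]
    - [[0,0,0],[0,-0.83,-0.25],0]
    - [[0,0,0],[0,-0.9,-0.12],0]
    - [[0,0,0],[0,0,0],0]

```text
clock: 53.83
tool_pos: [0.5416, -0.1029, 0.0628]
eef_rot: [-0.012, 0.707, 0.01, 0.707]
contact_force: [0.3, -0.5, 1.1]
opening: 0.006
```

Emit:
drive_tool:
  deltas:
    - [[0,0,0],[0,-0.95,0.03],0]
    - [[0,0,0],[0,-0.96,0.19],0]
    - [[0,0,0],[0,-0.95,0.36],0]
    - [[0,0,0],[0,0,0],0]

```text
clock: 54.17
tool_pos: [0.5496, -0.1303, 0.0624]
eef_rot: [-0.012, 0.707, 0.011, 0.707]
contact_force: [1.0, -1.0, 0.2]
opening: 0.0
```

Emit:
drive_tool:
  deltas:
    - [[0,0,0],[0,-0.9,0.54],0]
    - [[0,0,0],[0,-0.81,0.7],0]
    - [[0,0,0],[0,-0.69,0.85],0]
    - [[0,0,0],[0,0,0],0]

```text
clock: 54.5
tool_pos: [0.5707, -0.1521, 0.0622]
eef_rot: [-0.012, 0.708, 0.012, 0.706]
contact_force: [-1.9, 0.7, 1.3]
opening: 0.004
```

Emit:
drive_tool:
  deltas:
    - [[0,0,0],[0,-0.38,0.66],0]
    - [[0,0,0],[0,0,0],0]
    - [[0,0,0],[0,0,0],0]

```text
clock: 54.75
tool_pos: [0.5731, -0.1535, 0.0618]
eef_rot: [-0.012, 0.711, 0.013, 0.703]
contact_force: [-9.4, 4.9, 6.1]
opening: 0.004
```

```bash
python3 - <<'E'
from h import *
st();jp()
E
```

```text
t 54.8 pos [ 0.5731 -0.1535  0.0618] F [-9.4  4.9  6.1] open cm 0.04 yaw 0.036 down [-0.01   0.001 -1.   ] q [ 0.4   0.94 -0.38  1.77  0.6   0.56  1.24]
TCP in jig mm [-128.1 -122.4] F jig [-9.3  5.3]
```

Emit:
drive_tool:
  deltas:
    - [[0,0,0],[0,-0.3,0.7],0]
    - [[0,0,0],[0,0,0],0]
    - [[0,0,0],[0,0,0],0]

```text
clock: 55.0
tool_pos: [0.5764, -0.1551, 0.0613]
eef_rot: [-0.012, 0.713, 0.014, 0.701]
contact_force: [-16.2, 7.7, 9.0]
opening: 0.002
```

Emit:
drive_tool:
  deltas:
    - [[0,0,0],[0,-0.2,0.7],0]
    - [[0,0,0],[0,0,0],0]
    - [[0,0,0],[0,0,0],0]

```text
clock: 55.25
tool_pos: [0.5793, -0.1563, 0.0609]
eef_rot: [-0.012, 0.716, 0.014, 0.697]
contact_force: [-23.6, 9.1, 15.4]
opening: 0.004
```

Emit:
drive_tool:
  deltas:
    - [[0,0,0],[0,0,0.7],0]
    - [[0,0,0],[0,0,0],0]
    - [[0,0,0],[0,0,0],0]

```text
clock: 55.5
tool_pos: [0.5875, -0.1581, 0.0603]
eef_rot: [-0.012, 0.716, 0.013, 0.698]
contact_force: [-19.4, 5.0, 7.1]
opening: 0.008
```

Emit:
drive_tool:
  deltas:
    - [[0,0,0],[0,0,0.5],0]
    - [[0,0,0],[0,0,0],0]
    - [[0,0,0],[0,0,0],0]

```text
clock: 55.75
tool_pos: [0.5879, -0.1583, 0.0602]
eef_rot: [-0.013, 0.719, 0.012, 0.695]
contact_force: [-29.3, 6.2, 16.1]
opening: 0.004
```

```bash
python3 - <<'E'
from h import *
st();jp()
E
```

```text
t 55.8 pos [ 0.5879 -0.1583  0.0602] F [-29.3   6.2  16.1] open cm 0.03 yaw 0.036 down [-0.034 -0.001 -0.999] q [ 0.4   0.96 -0.4   1.7   0.58  0.63  1.28]
TCP in jig mm [-113.5 -127.7] F jig [-29.1   7.2]
```

Emit:
drive_tool:
  deltas:
    - [[0,0,0],[0,-0.1,0.5],0]
    - [[0,0,0],[0,0,0],0]
    - [[0,0,0],[0,0,0],0]

```text
clock: 56.0
tool_pos: [0.5883, -0.1585, 0.06]
eef_rot: [-0.013, 0.722, 0.013, 0.691]
contact_force: [-38.0, 8.0, 26.5]
opening: 0.006
```

Emit:
drive_tool:
  deltas:
    - [[0,0,0],[0,0,0.4],0]
    - [[0,0,0],[0,0,0],0]
    - [[0,0,0],[0,0,0],0]

```text
clock: 56.25
tool_pos: [0.5897, -0.1587, 0.0598]
eef_rot: [-0.013, 0.724, 0.013, 0.689]
contact_force: [-42.3, 7.2, 29.7]
opening: 0.004
```

```bash
python3 - <<'E'
from h import *
st();jp()
E
```

```text
t 56.2 pos [ 0.5897 -0.1587  0.0598] F [-42.3   7.2  29.7] open cm 0.03 yaw 0.037 down [-0.049 -0.002 -0.999] q [ 0.4   0.97 -0.4   1.68  0.57  0.66  1.29]
TCP in jig mm [-111.7 -128.1] F jig [-42.    8.7]
```

Emit:
drive_tool:
  deltas:
    - [[0,0,0],[0,0,-1.5],0]
    - [[0,0,0],[0,0,-1.5],0]
    - [[0,0,0],[0,0.5,-1.5],0]
    - [[0,0,0],[-1,0.5,-1],0]
    - [[0,0,0],[-3,0,0],0]
    - [[0,0,0],[-3,0,0],0]
    - [[0,0,0],[-3,0,0],0]
    - [[0,0,0],[-3,0,0],0]
    - [[0,0,0],[-3,0,0],0]
    - [[0,0,0],[-3,0,0],0]
    - [[0,0,0],[0,3,0],0]
    - [[0,0,0],[0,3,0],0]

```text
clock: 57.25
tool_pos: [0.5572, -0.0941, 0.2549]
eef_rot: [-0.011, 0.705, 0.009, 0.709]
contact_force: [0.3, -0.2, 0.2]
opening: 0.006
```

Emit:
drive_tool:
  deltas:
    - [[0,0,0],[0,3.5,0],0]
    - [[0,0,0],[0,3.5,0],0]
    - [[0,0,0],[0,3.5,0],0]
    - [[0,0,0],[0,3.5,0],0]
    - [[0,0,0],[0,3.5,-1],0]
    - [[0,0,0],[0,3.5,-2],0]
    - [[0,0,0],[0,3.5,-2],0]
    - [[0,0,0],[0,3.5,-2],0]
    - [[0,0,0],[0,3.5,-2],0]
    - [[0,0,0],[0,0,0],0]
    - [[0,0,0],[0,0,0],0]

```text
clock: 58.17
tool_pos: [0.454, 0.2226, 0.2533]
eef_rot: [-0.014, 0.707, 0.015, 0.707]
contact_force: [0.6, -0.8, -0.0]
opening: 0.007
```

```bash
python3 - <<'E'
from h import *
st();d=snap("top");crop(d,275,95,120,130,4.6,"a");e=snap("side");crop(e,180,110,245,170,3.2,"b")
a,b=cv2.imread("pics/a.png"),cv2.imread("pics/b.png")
cv2.imwrite("pics/c13.png",a);cv2.imwrite("pics/c14.png",b)
E
```

```text
t 58.2 pos [0.454  0.2226 0.2533] F [ 0.6 -0.8 -0. ] open cm 0.07 yaw 0.041 down [ 0.001  0.001 -1.   ] q [-0.22  0.56 -0.52  1.91  0.39  0.77  0.66]
```

View pics/c13.png

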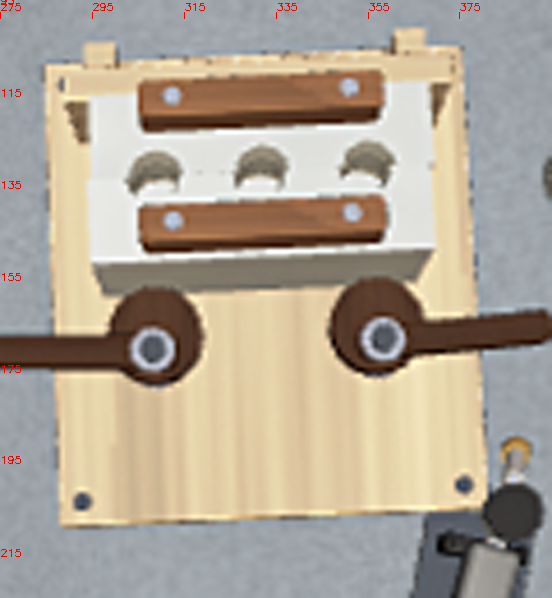

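View pics/c14.png

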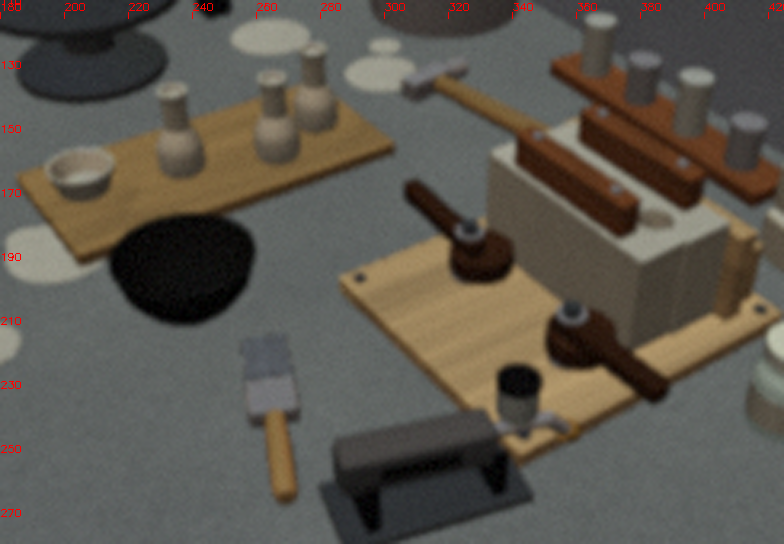

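```bash
python3 - <<'E'
from h import *
e=snap("side");b=np.array([.486,.349]);c,s=np.cos(.026),np.sin(.026)
q=unproj(e,C([(172,90),(272,77),(313,50)],180,110,3.2),.108)[:,:2];print(q,(q-b)@np.array([[c,-s],[s,c]]))
d=snap("top");U=lambda p,z:(unproj(d,C(p,275,95,4.6),z)[:,:2]-J)@RJ
print("battens bolts jig mm",1e3*U([(172,96),(349,87),(173,220),(352,212)],.156))
E
```

```text
[[0.45329705 0.34934578]
 [0.5495602  0.3204026 ]
 [0.61306671 0.3502989 ]] [[-0.03268291  0.00119584]
 [ 0.06279527 -0.03024012]
 [ 0.12705753 -0.0020049 ]]
battens bolts jig mm [[ 36.92689181  48.81068509]
 [ 37.52321586 -51.00638024]
 [-34.27666508  51.13626574]
 [-34.26732537 -49.04988355]]
```

```bash
python3 -c "
from plant import r
print(r.finish_job())"
```

```text
the job is handed in; nothing more can be done
None
```

The job is done and handed in at about 58 s of the 210 s allowed; the hand-in reports no verdict.

- **Casts:** All three stand upright and released on the ware board. The second cast had shifted about 3 cm since I placed it, most likely the expected knock. It measured at about x 63, y −30 mm on the board, well inside the limits, so I left it.
- **Spraying:** I held the wand still for about 2.2 s with the nozzle about 12 cm from the middle of the back half's face. Where the nozzle appeared in the image agreed with the computed aim to about 2 px.
- **Wand:** It is back in its rest, level. I laid it about 8 mm further back than before, to clear the right lever's swing.
- **Front half:** It stands in the bay, pushed up until it touched the back half. Comparing the bolts on the two battens in the last top picture gave a gap of about 0 mm and a sideways offset of about 2 mm (limit 6 mm). These carry the camera's error of about 2 mm, so the 1.8 mm gap limit is not independently confirmed.
- **Cams:** In the last pictures both levers are about 1.6 rad over, against or near their stops. How hard they press on the half was not measured.

None of my checks failed. The other things showed no movement where they were in view, but I did not recheck the tin and scraper at the end.

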